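# Load the ward transport box and latch it

### The arm

A 7-joint arm with a two-finger parallel gripper is mounted at the origin on the work surface. World frame = base frame: x ahead of the robot, y to its left, z up, the work surface at z = 0. Lengths are in m, angles in rad, forces in N, time in s.
With the tool pointing down it reaches from about 0.4 to 0.85 m from the base axis. Payload 10.4 kg.
Tool frame: the origin (TCP) lies at the very end of the fingers, on their centre line; the grasp point (between the pads) lies 19 mm behind it; z points along the fingers, y is the direction in which the jaws open and shut (so a half turn about z gives the same grasp; the last joint's range is limited). The gripper opens to 87 mm and grips with 3 to 60 N. Pads are 19 mm wide; open, the fingers measure 117 mm over their backs; the gripper's body (75 mm by 190 mm) begins 51 mm behind the grasp point.
Start: joints at [-1.141, 0.332, -0.065, 1.46, 0.022, 1.35, -0.088], TCP at [0.273, 0.562, 0.223] pointing down, gripper open.
Joint ranges: [-2.6, 2.6], [-0.5, 2.12], [-1.47, 1.34], [0.16, 2.42], [-1.27, 4.41], [0.06, 2.06], [-2.6, 2.6]. Speed limits (rad/s): [2.22, 2.22, 2.79, 2.79, 3.14, 3.14, 3.14].

### API

Orientations are given as a unit quaternion [x, y, z, w].
In Python, from bench import read_state, camera, close_job, recognise, masks_of gives the robot as it stands.
- The arm moves only by the tool play_rows, never from a script. Its argument "moves" is a list of rows, each a list of 3 entries, a list of its own where there are three numbers: the shift along the tool's x, y, z in cm, then the turn, a rotation vector about the tool's x, y, z in rad, then the finger opening in cm, from 0 to 8.7. In form: [[[dx, dy, dz], [ax, ay, az], jaw], ...]. A call has 1 to 8 rows; each row is the pose to reach, as a shift and turn from the pose commanded when the call began, along the tool's axes at that moment; what a row does not reach only later rows make up. A row lasts 1/8 s, in which the tool goes at most 62.5 mm and 10.7 degrees, less where a joint would pass 70% of its speed; a pose out of reach is approached as far as the arm can. A call with a gripper value outside its range is refused whole. The fingers move at their own pace and stop on an object; "grip_force" is the grip in N (left out, the last holds). Time passes only in rows, so rows that repeat a pose let the fingers close. It gives the time, the measured TCP pose, the force and the opening at its end, in the units of the state.
- read_state(): the state, without advancing time (a new reading comes with each control period).
- camera(name): name is "scene" or "top" or "wrist"; returns a dict with "frame" (480x640x3 uint8, red, green, blue), "intrinsics" (3x3 intrinsics, pixels), "camera_from_world" (4x4, takes a point from world to camera coordinates). Camera axes: x right, y down, z forward; pixel columns grow to the right and rows downward; lengths in m; the calibration is good to about 2 mm. A picture is of the moment at which its call begins. There is no depth.
- close_job(): hands the job in, once; it reports no verdict.
Trained networks look in a picture, given as the dict that the camera call returned (one of the last four; its "shot" number tells which), for a name from the list of things; names that differ only in an ending like _2 or _b are one class to them, and where a whole thing is asked for, a point or a joint stands for the part that bears it (a point fixed in the world has none). Each returns a list of dicts, best first, with "conf" (0 to 1); they miss things now and then, are a little off and sometimes report something else, mostly with a low value. They report only what shows in the picture. A call takes as long as a camera call.
- recognise(picture, query): "at" ([column, row] in pixels, amid what is visible of it).
- masks_of(picture, query): "region" (480x640 bool, what is visible of it) and "at" ([column, row] in pixels, amid what is visible of it).
The state is a dict: "time": time; "joint_positions": joint angles; "joint_vel": joint speeds; "joint_torque": joint torques, N m; "ee_pos": TCP position; "eef_rot": TCP orientation; "ft_force": force on the tool from outside, world axes, zero at the start; "torque": the same for the moment, N m; "width": finger opening in m.
Only numpy, scipy, OpenCV 4.12 (cv2) and the standard library are available. Lean on these libraries where they do the work, as an engineer would, in place of code of your own. Each camera call takes 0.05 s, during which the arm holds its last target.

### The job

Load the insulated ward box on the pharmacy bench: pull up the steel paddle recessed in its lid to trip the latch and go on lifting until the lid stands upright. Stand the blue-capped bottle upright in the open yellow basket inside the box without dropping it, then lower the lid without slamming it and press it fully home until the latch catches. Leave the other bottles, the carton and the other things on the bench where they stand.

Things in the scene. Friction and masses are not known exactly. Their poses are not given: they have to be found in the camera images.
- box: Fixed blue-sided insulated box, 210 mm front to back (x), 340 wide (y), rim 135 mm above the bench, walls 22, floor 18 mm thick. With the 46 mm thick white lid shut its top is at 182 mm. Origin: centre of its underside on the bench. Its front (latch side) faces its -x, roughly to the robot; z up. The lid hinges on the rear (+x) edge. A small striker bar stands inside the front wall, in the middle.
- lid (a joint): Lid angle, rad: 0 shut, grows as the front edge rises, 1.57 upright, stops at 1.85. It weighs about 0.55 kg; friction stays hold it at any angle (raising takes about 10 N at the paddle, closing 2 to 6 N near the front edge, up to 10 N over the last 40 mm, where the hook rides over the bar). Latched, it gives less than 0.01.
- paddle (a joint): Angle of the paddle in the lid, rad: 0 flush, grows as its front lip is pulled up out of the lid; the latch trips at about 0.2, stop at 0.6. A spring lays it back when let go; about 5 N at the lip trips it. At its stop, further pulling raises the lid. Keep it pulled until the lid's front edge has risen some 30 mm, or the latch can catch again.
- hook (a joint): Angle of the sprung latch hook under the lid's front, rad: 0 sprung forward (with the lid shut: caught under the striker bar), about 1.2 when withdrawn by the paddle. It snaps over the bar by itself when the lid is pressed down, whatever the paddle does. It stands out 46 mm from the lid's inner face, 16 mm wide, mid-width, 30 mm from the front edge: keep clear of it when the lid is up.
- lid_hinge (a point): Middle of the hinge line, at the lid's lower rear edge, 136 mm above the bench. Stays in place; its axes turn with the lid: -x along the lid to its front edge (210 mm away), y along the hinge line, z out through the lid's top (outer face at z = 46 mm, inner face at 0). The lid is 340 mm wide.
- lid_front (a point): Middle of the upper front edge of the lid, in the lid's outer face (210 mm from the hinge line). Axes as at lid_hinge.
- paddle_pivot (a point): Middle of the paddle's pivot line, parallel to the hinge line, 110 mm from it and 38 mm above the lid's inner face. Axes turn with the paddle: -x towards its lip, y along the pivot.
- paddle_grip (a point): Middle of the rolled lip of the steel paddle, 52 mm in front of its pivot line. The lip is a 15 mm round bar 60 mm long (y); the plate behind it is 54 wide, 12 thick. When down its top is level with the lid's. It lies in a black dish 140 mm wide (y), 94 front to back, 34 deep: 40 mm free on either side, 24 in front of the lip, 18 under it. Gripped hard by both ends it turns with the fingers.
- basket: Fixed yellow open basket on the box floor, in the left or right half of the box (74 mm either side of the middle), 150 mm (x) by 126 mm (y), 45 mm tall, walls and floor 3 mm. Origin: centre of its underside, 18 mm above the bench; axes parallel to the box's.
- bottle_blue: Loose glass bottle with a blue cap and a blue band, 54 mm in diameter, straight-sided up to 84 mm, 112 mm tall with the 32 mm cap, about 0.24 kg. Origin: centre of its base, z up its axis. Starts standing on the bench among two like it.
- bottle_amber: Bystander: bottle of the same shape, amber glass, white cap. Origin: centre of its base.
- bottle_red: Bystander: bottle of the same shape, red cap and red band. Origin: centre of its base.
- carton: Bystander: loose white and green carton, 145 by 118 by 85 mm tall, on the box floor in the half that the basket leaves. Origin: centre of its underside.
- steel_dish: Bystander: round steel dish, 160 mm across, 34 mm tall. Origin: centre of its underside.
- sanitizer: Bystander: clear bottle with a green cap, 68 mm across, 170 mm tall, standing behind. Origin: centre of its base.
- swab_jar: Bystander: glass jar with steel lid, 84 mm across, 100 mm tall, standing behind. Origin: centre of its base.

How it is judged:
By the outcome, as a careful person would: the job done as asked, in the order asked, and still so for the second after the job is handed in, with the robot touching nothing.
It also fails if it takes over 72 s, if anything falls off the work surface, if the arm or the gripper's body presses on something with over 40 N, if the wrist force passes 120 N, or if a joint passes its speed limit or range.

## Working session

There is one attempt and no reset: what is moved stays moved. The work goes in short steps, Python scripts to look and compute and a tool call to move; the robot and the scene stay as the last step left them, time stands still between calls to the robot, and variables do not carry over. Pictures are saved under pics/ and viewed, and the job is handed in when it is done.

Besides the shell and the picture viewer there is one more tool, called after "Call:" as name(argument=value, ...) on one line, values as JSON. play_rows: Moves the arm, as the interface text tells. Its arguments: {"type":"object","properties":{"moves":{"type":"array","items":{"type":"array"}},"grip_force":{"type":"number"}},"required":["moves"]}

```bash
ls; mkdir -p pics; python3 - <<'E'
from bench import *
import cv2
s=read_state()
print({k:s[k] for k in s})
for n in ["scene","top","wrist"]:
    c=camera(n); cv2.imwrite(f"pics/{n}0.png",c["frame"][:,:,::-1]); print(n,c["intrinsics"],c["camera_from_world"],c.get("shot"))
print(read_state()["time"])
E
```

```text
pics
{'time': 0.0, 'joint_positions': array([-1.14061836,  0.33286262, -0.06469174,  1.46093584,  0.02160669,
        1.34990817, -0.08850705]), 'joint_vel': array([-0.00022582, -0.00071506,  0.00253138,  0.00047021,  0.00095977,
        0.00089778,  0.00071714]), 'joint_torque': array([ 8.95093399e-04, -6.23253608e+01,  2.48609256e-02, -3.89902711e+01,
       -6.14538649e-02,  3.97674891e-02,  1.44815031e-04]), 'ee_pos': array([0.27325808, 0.56166721, 0.22176232]), 'eef_rot': array([ 2.24456415e-01,  9.74483871e-01, -6.98551757e-04, -1.22141200e-04]), 'ft_force': array([ 0.62920246,  0.61181929, -0.07775416]), 'torque': array([0.03643776, 0.00391322, 0.018559  ]), 'width': 0.08705969229713975}
scene [[461.19873622   0.         322.82332149]
 [  0.         461.19873622 233.50689883]
 [  0.           0.           1.        ]] [[-0.06514922  0.99774245 -0.0162968   0.21872899]
 [ 0.78144057  0.04085542 -0.62264072 -0.37545177]
 [-0.62056927 -0.05329954 -0.78233813  1.34697068]
 [ 0.          0.          0.          1.        ]] 1
top [[488.92141852   0.         329.2168079 ]
 [  0.         488.92141852 237.59939142]
 [  0.           0.           1.        ]] [[ 0.02692951 -0.9996133  -0.00693257 -0.16015926]
 [-0.99810254 -0.02650337 -0.05557785  0.57322623]
 [ 0.05537262  0.0084161  -0.99843029  1.23844061]
 [ 0.          0.          0.          1.        ]] 2
wrist [[359.94120017   0.         320.43610959]
 [  0.         359.94120017 239.73641302]
 [  0.           0.           1.        ]] [[ 4.37071500e-01  8.99426291e-01 -9.22896387e-04 -6.24683802e-01]
 [ 8.71615879e-01 -4.23303542e-01  2.47183880e-01 -3.14185340e-02]
 [ 2.21933015e-01 -1.08841441e-01 -9.68968151e-01  3.90113977e-01]
 [ 0.00000000e+00  0.00000000e+00  0.00000000e+00  1.00000000e+00]] 3
0.15
```

View pics/scene0.png

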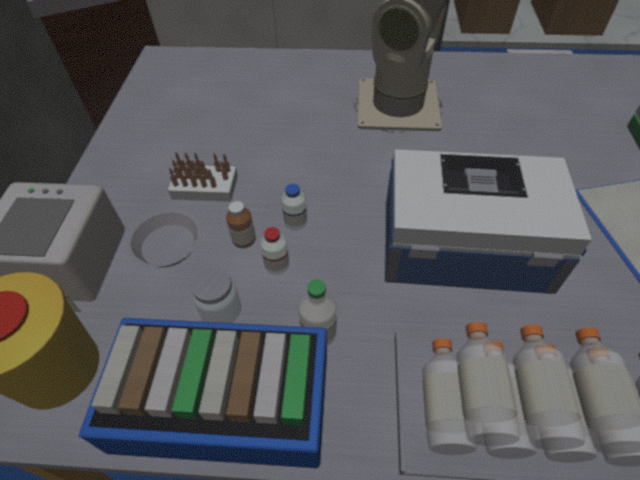

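View pics/top0.png

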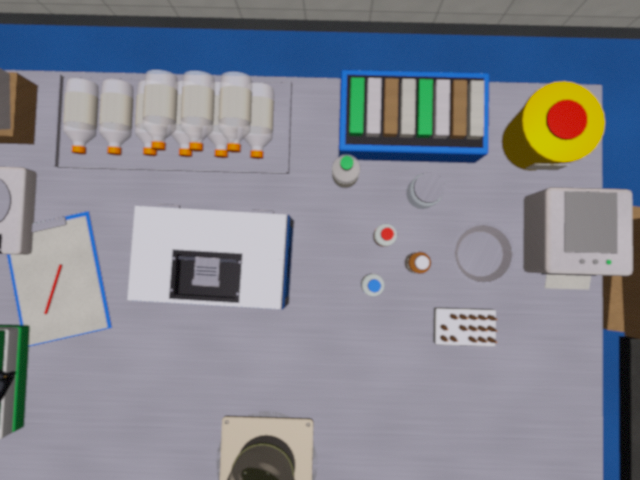

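View pics/wrist0.png

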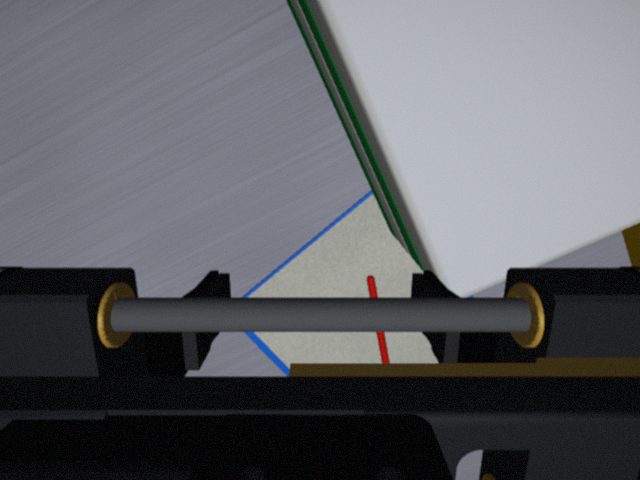

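```bash
cat > h.py <<'E'
import numpy as np, cv2
from bench import *
from scipy.spatial.transform import Rotation as R
def proj(c,P):
    T=c["camera_from_world"];K=c["intrinsics"]
    P=np.atleast_2d(P);q=P@T[:3,:3].T+T[:3,3];u=q@K.T
    return u[:,:2]/u[:,2:]
def ray(c,uv):
    T=c["camera_from_world"];K=c["intrinsics"]
    d=T[:3,:3].T@np.linalg.solve(K,[uv[0],uv[1],1]);o=-T[:3,:3].T@T[:3,3]
    return o,d
def onz(c,uv,z):
    o,d=ray(c,uv);return o+d*(z-o[2])/d[2]
def tri(l):
    A=np.zeros((3,3));b=np.zeros(3)
    for c,uv in l:
        o,d=ray(c,uv);d=d/np.linalg.norm(d);M=np.eye(3)-np.outer(d,d);A+=M;b+=M@o
    return np.linalg.solve(A,b)
E
python3 - <<'E'
from h import *
t=camera("top");s=camera("scene")
for q in ["bottle_blue","bottle_amber","bottle_red","paddle_grip","paddle_pivot","lid_front","lid","box","steel_dish","sanitizer","swab_jar"]:
    a=recognise(t,q)[:2];b=recognise(s,q)[:2]
    print(q,[(np.round(d["at"],1),round(d["conf"],2)) for d in a],[(np.round(d["at"],1),round(d["conf"],2)) for d in b], np.round(tri([(t,a[0]["at"]),(s,b[0]["at"])]),3) if a and b else "")
for n,c in (("t",t),("s",s)):
    for q in ["lid","bottle_blue"]:
        m=masks_of(c,q)
        if m:
            r=m[0]["region"].astype(np.uint8);cs,_=cv2.findContours(r,0,2);cc=max(cs,key=cv2.contourArea)
            print(n,q,m[0]["conf"],r.sum(),cv2.minAreaRect(cc),cv2.approxPolyDP(cc,6,True)[:,0].tolist())
big=cv2.resize(t["frame"][190:320,110:310],None,fx=4,fy=4,interpolation=2);cv2.imwrite("pics/tb.png",big[:,:,::-1])
big=cv2.resize(s["frame"][140:300,375:605],None,fx=3.4,fy=3.4,interpolation=2);cv2.imwrite("pics/sb.png",big[:,:,::-1])
E
```

```text
bottle_blue [(array([370. , 283.1]), 0.74)] [(array([292.8, 211.2]), 0.66)] [ 0.465 -0.253  0.045]
bottle_amber [(array([417.9, 260.7]), 0.89)] [(array([240.1, 225.8]), 0.72)] [ 0.524 -0.364  0.057]
bottle_red [(array([383.6, 234.9]), 0.95), (array([206. , 257.5]), 0.7)] [(array([278.1, 252.2]), 0.97)] [ 0.585 -0.277  0.051]
paddle_grip [(array([205.8, 269.8]), 0.69)] [(array([474.1, 178.8]), 0.88), (array([294. , 209.8]), 0.35)] [0.489 0.116 0.188]
paddle_pivot [(array([208.7, 271.3]), 0.76)] [(array([479.7, 182.8]), 0.81)] [0.486 0.122 0.174]
lid_front [(array([205.5, 258.5]), 0.78), (array([208.1, 271.6]), 0.28)] [(array([483.6, 203.8]), 0.78)] [0.514 0.135 0.145]
lid [(array([210.8, 256.1]), 0.81)] [(array([485., 203.]), 0.94)] [0.521 0.128 0.154]
box [(array([207.4, 258. ]), 0.89), (array([206.2, 255. ]), 0.19)] [(array([481.2, 224.9]), 0.77), (array([277.4, 250.9]), 0.61)] [0.516 0.146 0.083]
steel_dish [(array([481.3, 251.1]), 0.72), (array([423.9, 191.3]), 0.36)] [(array([160.6, 238. ]), 0.77)] [ 0.553 -0.531  0.041]
sanitizer [(array([342.4, 171.5]), 0.63)] [(array([316.6, 307.8]), 0.62)] [ 0.735 -0.177  0.093]
swab_jar [] [(array([211.8, 294.2]), 0.95)] 
t lid 0.68 1050 ((425.25006103515625, 190.25003051757812), (33.23401641845703, 38.18376159667969), 45.0) [[434, 173], [409, 184], [414, 206], [442, 196]]
t bottle_blue 0.58 434 ((372.5, 284.0), (22.0, 23.0), 90.0) [[365, 275], [362, 289], [378, 295], [382, 278]]
s lid 0.71 17942 ((489.92303466796875, 201.41416931152344), (202.16343688964844, 96.42195892333984), 3.1150646209716797) [[394, 151], [390, 243], [584, 252], [586, 222], [563, 158]]
s bottle_blue 0.86 994 ((293.5, 207.0), (46.0, 25.0), 90.0) [[289, 184], [281, 211], [284, 224], [298, 230], [305, 200]]
```

View pics/tb.png

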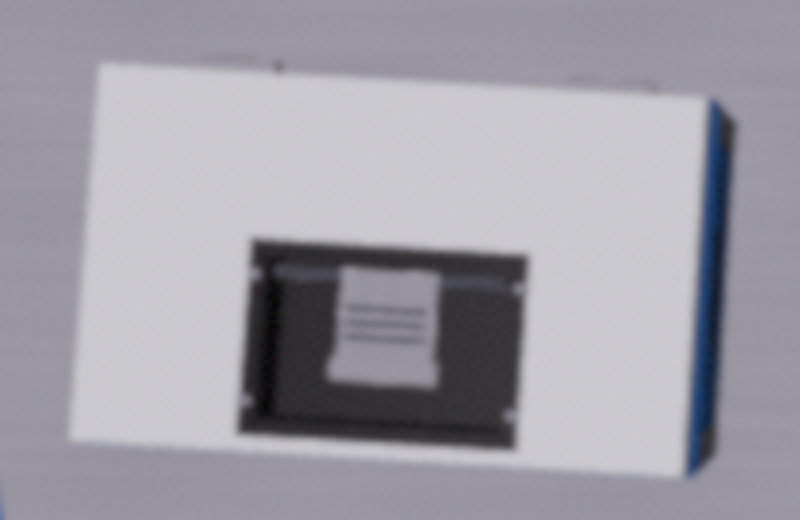

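View pics/sb.png

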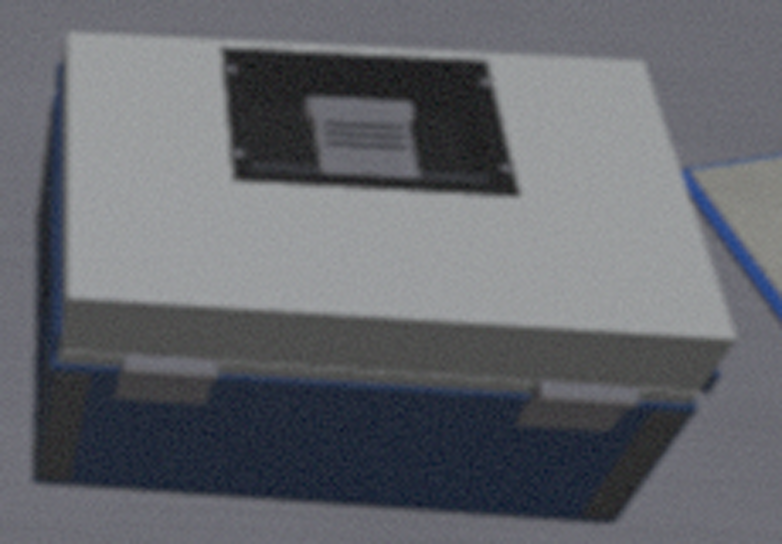

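```bash
cat > fit.py <<'E'
from h import *
from scipy.optimize import least_squares
t=camera("top");s=camera("scene")
# order: front y+, front y-, rear y+, rear y- ; lips
L=np.array([[-.105,.17,.182],[-.105,-.17,.182],[.105,.17,.182],[.105,-.17,.182]])
# paddle: lip front corners approx: x = 0.105-0.110-0.052-0.0075
px=.105-.11-.0595
P=np.array([[px,.03,.178],[px,-.03,.178]])
tp=(np.array([[69,440],[688,477],[101,63],[712,98],[326,382],[437,388]])+.5)/4-.5+[110,190]
sp=(np.array([[645,62],[68,33],[733,338],[68,298],[415,100],[304,97]])+.5)/3.4-.5+[375,140]
W=np.vstack([L,P])
def w(p):
    c,sn=np.cos(p[2]),np.sin(p[2]); o=W.copy()
    o[:,:2]=W[:,:2]@np.array([[c,sn],[-sn,c]])+p[:2];return o
for name,obs in (("both",[(t,tp),(s,sp)]),("top",[(t,tp)]),("scene",[(s,sp)])):
    f=lambda p:np.concatenate([(proj(c,w(p))-u).ravel() for c,u in obs])
    r=least_squares(f,[.5,.12,0]);print(name,r.x,np.round(r.fun.reshape(-1,2),1).tolist())
# top-z per corner triangulation
for i in range(6): print(np.round(tri([(t,tp[i]),(s,sp[i])]),4))
E
python3 fit.py
```

```text
both [ 0.5164246   0.12453968 -0.03237482] [[-0.0, 0.8], [-1.6, 0.8], [-0.3, 0.8], [-1.5, 0.9], [0.6, 0.6], [-0.3, 0.8], [-0.6, 0.9], [-0.6, 0.5], [0.8, 1.9], [-0.8, 0.9], [-1.8, 1.2], [0.2, 0.4]]
top [ 0.5181842   0.12344838 -0.0329767 ] [[0.5, -0.1], [-1.1, 0.0], [0.3, -0.0], [-1.0, 0.2], [1.1, -0.1], [0.2, -0.0]]
scene [ 0.51362597  0.12584159 -0.03202832] [[-0.3, -0.1], [-0.0, -0.4], [1.1, 0.7], [-0.1, -0.3], [-1.4, 0.2], [0.6, -0.5]]
[0.4191 0.2966 0.1861]
[ 0.4082 -0.0434  0.1851]
[0.6278 0.2872 0.1885]
[ 0.6177 -0.0502  0.1867]
[0.4547 0.1575 0.1829]
[0.4528 0.0955 0.1808]
```

```bash
cat >> h.py <<'E'
BX=np.array([.5162,.1246,0]);BY=-.0324
def box2w(p): return R.from_euler('z',BY).apply(p)+BX
def toolR(yaw=None,pitch=0.0):
    # tool pointing down, tool y at world angle yaw; pitch: rotation about world-horizontal box +y axis (lip-up sense)
    y=np.array([np.cos(yaw),np.sin(yaw),0]);z=np.array([0,0,-1.]);x=np.cross(y,z)
    r=R.from_matrix(np.c_[x,y,z])
    return R.from_rotvec(pitch*R.from_euler('z',BY).apply([0,1,0]))*r
YB=np.pi/2+BY
def rel(pos,rot,st=None):
    st=st or read_state()
    r0=R.from_quat(st["eef_rot"]);
    return np.round(r0.inv().apply(np.array(pos)-st["ee_pos"])*100,2), np.round((r0.inv()*rot).as_rotvec(),3)
def st():
    s=read_state();print("t",round(s["time"],2),"p",np.round(s["ee_pos"],4),"R",np.round(R.from_quat(s["eef_rot"]).as_matrix().T.ravel(),3),"F",np.round(s["ft_force"],1),"w",round(s["width"],4),"q",np.round(s["joint_positions"],2));return s
E
python3 - <<'E'
from h import *
g=box2w([-.057,0,.27]);print(g, rel(g,toolR(YB)))
E
```

```text
[0.45922992 0.12644648 0.27      ] (array([-35.77, -31.04,  -4.75]), array([ 0.  ,  0.  , -0.42]))
```

Call:
play_rows(moves=[[[-2,-2,-4.5],[0,0,0],8.7],[[-6,-5,-4.8],[0,0,-0.06],8.7],[[-10.5,-9,-4.8],[0,0,-0.12],8.7],[[-15.5,-13.5,-4.8],[0,0,-0.18],8.7],[[-20.5,-18,-4.8],[0,0,-0.24],8.7],[[-25.5,-22,-4.8],[0,0,-0.3],8.7],[[-31,-26.5,-4.8],[0,0,-0.36],8.7],[[-35.8,-31,-4.8],[0,0,-0.42],8.7]], grip_force=25)

```text
time: 2.65
ee_pos: [0.4518, 0.1459, 0.2709]
eef_rot: [0.015, 1.0, 0.0, 0.0]
ft_force: [0.8, 0.5, 0.4]
width: 0.087
```

```bash
python3 - <<'E'
from h import *
s=st()
c=camera("wrist");cv2.imwrite("pics/w1.png",c["frame"][:,:,::-1])
for q in ["paddle_grip"]:
    for d in recognise(c,q)[:2]: print(q,d["at"],d["conf"],onz(c,d["at"],.18))
    for d in masks_of(c,q)[:2]:
        r=d["region"].astype(np.uint8);cs,_=cv2.findContours(r,0,2);cc=max(cs,key=cv2.contourArea);print(d["conf"],cv2.minAreaRect(cc),cv2.approxPolyDP(cc,4,True)[:,0].tolist())
print(c["camera_from_world"])
print(proj(c,[box2w([-.057,a,.182]) for a in(-.03,.03)]))
E
```

```text
t 2.65 p [0.4518 0.1459 0.2709] R [-1.     0.031 -0.001  0.031  1.     0.001  0.001  0.001 -1.   ] F [0.8 0.5 0.4] w 0.087 q [-0.67 -0.04  0.26  1.78  0.01  1.4   1.12]
paddle_grip [295.9, 267.2] 0.57 [0.47098458 0.12702902 0.18      ]
0.68 ((295.84686279296875, 268.8109130859375), (56.875431060791016, 83.15510559082031), 89.04515838623047) [[337, 243], [258, 241], [254, 253], [261, 270], [261, 295], [332, 296]]
[[ 0.03036817  0.99953815  0.00112468 -0.15971456]
 [ 0.96829855 -0.02969812  0.24802408 -0.47651054]
 [ 0.24794293 -0.00644301 -0.96875322  0.32597772]
 [ 0.          0.          0.          1.        ]]
[[253.04846456 252.74883033]
 [335.26344975 252.88257827]]
```

View pics/w1.png

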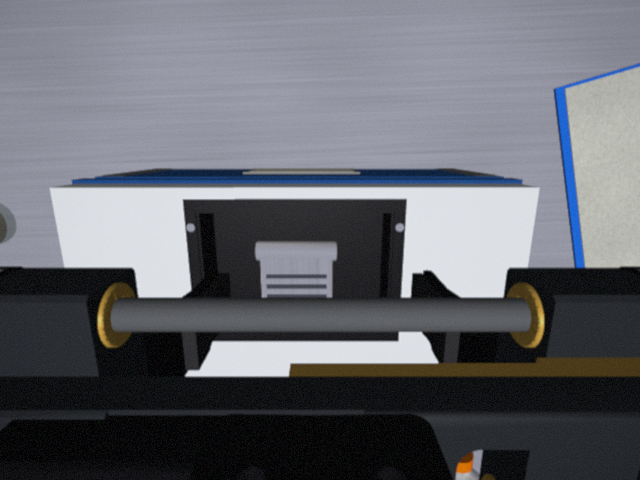

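```bash
python3 - <<'E'
from h import *
g=box2w([-.057,0.0008,.156]);print(g, rel(g,toolR(YB)))
E
```

```text
[0.45925583 0.12724606 0.156     ] (array([-0.75, -1.71, 11.49]), array([ 0.   ,  0.001, -0.006]))
```

Call:
play_rows(moves=[[[-0.7,-1.7,2],[0,0,-0.006],8.7],[[-0.7,-1.7,4],[0,0,-0.006],8.7],[[-0.7,-1.7,4.5],[0,0,-0.006],8.7]])

```text
time: 3.18
ee_pos: [0.4569, 0.1313, 0.2246]
eef_rot: [0.013, 1.0, -0.0, -0.001]
ft_force: [0.2, -0.4, -0.3]
width: 0.087
```

```bash
python3 - <<'E'
from h import *
st()
g=box2w([-.057,0.0008,.156]);print(g, rel(g,toolR(YB)))
c=camera("wrist");cv2.imwrite("pics/w2.png",c["frame"][:,:,::-1])
print(proj(c,[box2w([-.057,a,.1745]) for a in(-.03,.03)]))
st()
E
```

```text
t 3.17 p [0.4569 0.1313 0.2246] R [-1.     0.026  0.002  0.026  1.    -0.001 -0.002 -0.    -1.   ] F [ 0.2 -0.4 -0.3] w 0.087 q [-0.65 -0.01  0.28  1.85  0.    1.3   1.17]
[0.45925583 0.12724606 0.156     ] (array([-0.26, -0.4 ,  6.86]), array([-0.001, -0.002,  0.007]))
[[264.71783343 261.85130518]
 [361.19894108 262.49833576]]
t 3.23 p [0.457  0.1314 0.2247] R [-1.     0.026  0.001  0.026  1.    -0.    -0.001 -0.    -1.   ] F [ 0.4  0.9 -0.5] w 0.0869 q [-0.65 -0.01  0.28  1.85  0.    1.3   1.17]
```

View pics/w2.png

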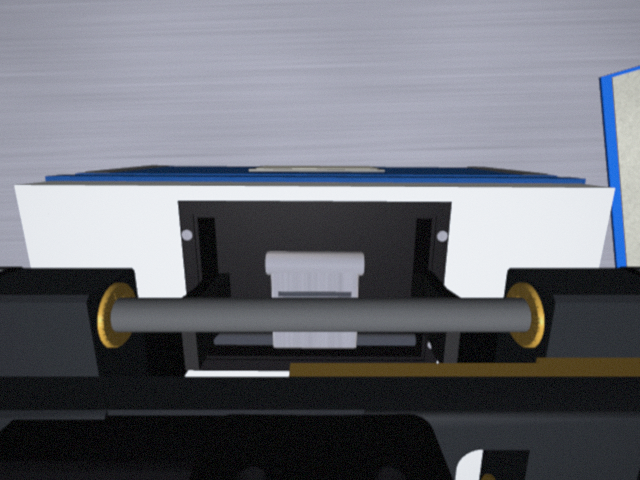

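Call:
play_rows(moves=[[[-0.3,-0.4,2],[0,0,0],8.7],[[-0.3,-0.4,4.5],[0,0,0],8.7],[[-0.3,-0.4,6.8],[0,0,0],8.7],[[-0.3,-0.4,6.8],[0,0,0],5.5],[[-0.3,-0.4,6.8],[0,0,0],5.5],[[-0.3,-0.4,6.8],[0,0,0],5.5]], grip_force=25)

```text
time: 3.98
ee_pos: [0.4612, 0.127, 0.1588]
eef_rot: [0.013, 1.0, 0.0, 0.001]
ft_force: [0.1, 0.1, -0.4]
width: 0.0646
```

```bash
python3 - <<'E'
from h import *
st()
c=camera("wrist");cv2.imwrite("pics/w3.png",c["frame"][:,:,::-1])
E
```

```text
t 3.98 p [0.4612 0.127  0.1588] R [-1.     0.027 -0.002  0.027  1.     0.001  0.002  0.001 -1.   ] F [ 0.1  0.1 -0.4] w 0.0646 q [-0.64  0.05  0.29  1.94 -0.02  1.16  1.2 ]
```

View pics/w3.png

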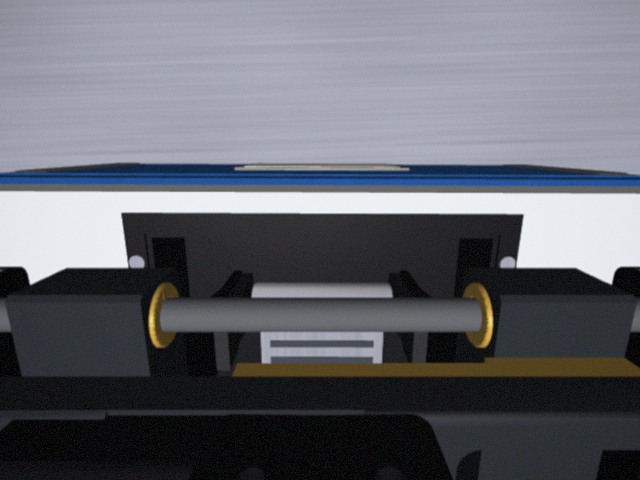

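Call:
play_rows(moves=[[[0.1,0,0.2],[0,0,0],5.0],[[0.1,0,0.2],[0,0,0],5.0],[[0.1,0,0.2],[0,0,0],5.0]], grip_force=30)

```text
time: 4.4
ee_pos: [0.461, 0.1274, 0.1577]
eef_rot: [0.014, 1.0, 0.001, 0.002]
ft_force: [-2.2, 1.6, 13.5]
width: 0.0597
```

```bash
python3 - <<'E'
from h import *
st()
# lip path: phi 0..0.6 then theta
hx=np.array([.105,0,.136])
def lip(th,ph):
    l=np.array([-.110-.052*np.cos(ph),.038+.052*np.sin(ph)]) # x,z lid frame
    c,s=np.cos(th),np.sin(th)
    # rot about +y: -x -> +z
    x=c*l[0]+s*l[1]; z=-s*l[0]+c*l[1]
    return box2w(hx+np.array([x,0,z]))
p0=lip(0,0)
for th,ph in [(0,.3),(0,.6),(.1,.6),(.2,.6),(.3,.6),(.4,.6),(.5,.6),(.6,.6),(.7,.6),(.8,.6),(.9,.6),(1,.6)]:
    print(th,ph,np.round((lip(th,ph)-p0)*100,1))
E
```

```text
t 4.4 p [0.461  0.1274 0.1577] R [-1.     0.027 -0.004  0.027  1.     0.002  0.004  0.002 -1.   ] F [-2.2  1.6 13.5] w 0.0597 q [-0.64  0.05  0.29  1.94 -0.02  1.15  1.19]
0 0.3 [ 0.2 -0.   1.5]
0 0.6 [ 0.9 -0.   2.9]
0.1 0.6 [ 1.7 -0.1  4.4]
0.2 0.6 [ 2.5 -0.1  5.8]
0.3 0.6 [ 3.6 -0.1  7.2]
0.4 0.6 [ 4.7 -0.2  8.4]
0.5 0.6 [ 6.  -0.2  9.4]
0.6 0.6 [ 7.4 -0.2 10.4]
0.7 0.6 [ 8.8 -0.3 11.2]
0.8 0.6 [10.4 -0.3 11.9]
0.9 0.6 [12.  -0.4 12.4]
1 0.6 [13.6 -0.4 12.7]
```

Call:
play_rows(moves=[[[0.1,0,-0.8],[0,0.08,0],5.0],[[0.1,0,-1.5],[0,0.15,0],5.0],[[-0.1,0,-2.2],[0,0.22,0],5.0],[[-0.3,0,-2.9],[0,0.3,0],5.0],[[-0.6,0,-3.6],[0,0.35,0],5.0],[[-1.0,0,-4.3],[0,0.4,0],5.0]])

```text
time: 5.15
ee_pos: [0.4664, 0.1272, 0.1978]
eef_rot: [0.012, 0.979, 0.003, -0.204]
ft_force: [-17.6, 1.6, -3.0]
width: 0.0597
```

```bash
python3 - <<'E'
from h import *
st()
c=camera("scene");cv2.imwrite("pics/s4.png",c["frame"][:,:,::-1])
c=camera("wrist");cv2.imwrite("pics/w4.png",c["frame"][:,:,::-1])
E
```

```text
t 5.15 p [0.4664 0.1272 0.1978] R [-0.917  0.023  0.399  0.025  1.    -0.    -0.399  0.01  -0.917] F [-17.6   1.6  -3. ] w 0.0597 q [-0.54  0.36  0.33  1.57 -0.21  1.64  1.37]
```

View pics/s4.png

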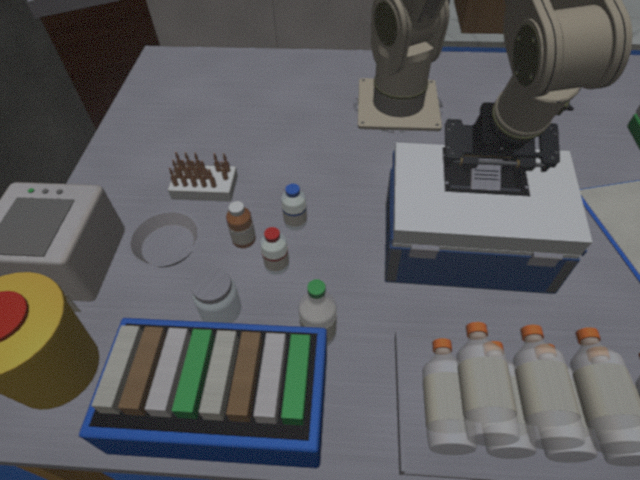

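View pics/w4.png

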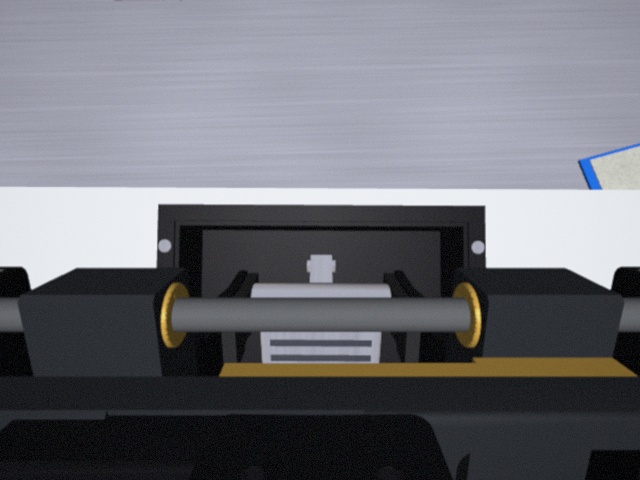

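```bash
cat > arc.py <<'E'
from h import *
H=box2w([.105,0,.136])
def rows(cmdp,g0,Rc,angs,pitches,bias=.003):
    e=R.from_euler('z',BY)
    v=e.inv().apply(g0-H)
    for a,pt in zip(angs,pitches):
        w=R.from_rotvec([0,a,0]).apply(v); t=np.cross([0,1,0],w);t/=np.linalg.norm(t)
        g=H+e.apply(w+bias*t)
        rot=toolR(YB,pt); p=g+rot.apply([0,0,.019])
        print(round(a,2),pt,np.round(Rc.inv().apply(p-cmdp)*100,1).tolist(),np.round((Rc.inv()*rot).as_rotvec(),2).tolist(), "w",np.round(p,3))
E
python3 - <<'E'
from arc import *
s=st();Rc=R.from_quat(s["eef_rot"]);g=s["ee_pos"]-Rc.apply([0,0,.019])
rows(np.array([.471,.1272,.2007]),g,Rc,np.arange(0.03,.56,.07),[.43,.46,.49,.52,.55,.58,.6,.6])
E
```

```text
t 5.25 p [0.4665 0.1273 0.1979] R [-0.916  0.023  0.399  0.025  1.    -0.    -0.399  0.01  -0.917] F [-15.9   2.8   1.5] w 0.0597 q [-0.54  0.36  0.33  1.57 -0.21  1.64  1.37]
0.03 0.43 [0.3, -0.0, -0.4] [-0.0, 0.02, 0.01] w [0.47  0.127 0.205]
0.1 0.46 [0.1, -0.0, -1.5] [-0.0, 0.05, 0.01] w [0.476 0.127 0.215]
0.17 0.49 [-0.1, -0.0, -2.7] [-0.0, 0.08, 0.01] w [0.483 0.127 0.225]
0.24 0.52 [-0.4, -0.0, -3.8] [-0.0, 0.11, 0.01] w [0.49  0.127 0.234]
0.31 0.55 [-0.8, -0.0, -4.9] [-0.0, 0.14, 0.01] w [0.498 0.126 0.242]
0.38 0.58 [-1.2, -0.0, -5.9] [-0.0, 0.17, 0.01] w [0.506 0.126 0.25 ]
0.45 0.6 [-1.8, -0.0, -7.0] [-0.0, 0.19, 0.01] w [0.515 0.126 0.258]
0.52 0.6 [-2.4, -0.0, -7.9] [-0.0, 0.19, 0.01] w [0.525 0.125 0.264]
```

Call:
play_rows(moves=[[[0.3,0,-0.4],[0,0.02,0],5.0],[[0.1,0,-1.5],[0,0.05,0],5.0],[[-0.1,0,-2.7],[0,0.08,0],5.0],[[-0.4,0,-3.8],[0,0.11,0],5.0],[[-0.8,0,-4.9],[0,0.14,0],5.0],[[-1.2,0,-5.9],[0,0.17,0],5.0],[[-1.8,0,-7.0],[0,0.19,0],5.0],[[-2.4,0,-7.9],[0,0.19,0],5.0]])

```text
time: 6.25
ee_pos: [0.5211, 0.1256, 0.2624]
eef_rot: [0.012, 0.956, 0.004, -0.293]
ft_force: [-9.8, 2.3, -0.9]
width: 0.0595
```

```bash
python3 - <<'E'
from arc import *
s=st();Rc=R.from_quat(s["eef_rot"]);g=s["ee_pos"]-Rc.apply([0,0,.019]);print(g,np.linalg.norm((g-H)))
c=camera("scene");cv2.imwrite("pics/s5.png",c["frame"][:,:,::-1])
c=camera("wrist");cv2.imwrite("pics/w5.png",c["frame"][:,:,::-1])
rows(np.array([.525,.125,.264]),g,Rc,np.arange(0.03,.56,.07),[.6]*8)
E
```

```text
t 6.25 p [0.5211 0.1256 0.2624] R [-0.827  0.021  0.561  0.026  1.     0.001 -0.561  0.015 -0.828] F [-9.8  2.3 -0.9] w 0.0595 q [-0.44  0.59  0.35  1.18 -0.28  1.99  1.42]
[0.53175529 0.12533021 0.27809336] 0.16792288063148425
0.03 0.6 [-0.1, 0.1, -0.4] [-0.0, 0.0, 0.01] w [0.528 0.125 0.267]
0.1 0.6 [-0.7, 0.0, -1.4] [-0.0, 0.0, 0.01] w [0.538 0.125 0.272]
0.17 0.6 [-1.3, 0.0, -2.4] [-0.0, 0.0, 0.01] w [0.549 0.125 0.277]
0.24 0.6 [-2.0, 0.0, -3.3] [-0.0, 0.0, 0.01] w [0.56  0.124 0.281]
0.31 0.6 [-2.7, 0.0, -4.2] [-0.0, 0.0, 0.01] w [0.572 0.124 0.284]
0.38 0.6 [-3.6, 0.0, -5.1] [-0.0, 0.0, 0.01] w [0.583 0.124 0.286]
0.45 0.6 [-4.5, 0.0, -5.9] [-0.0, 0.0, 0.01] w [0.595 0.123 0.288]
0.52 0.6 [-5.4, 0.0, -6.6] [-0.0, 0.0, 0.01] w [0.606 0.123 0.288]
```

View pics/s5.png

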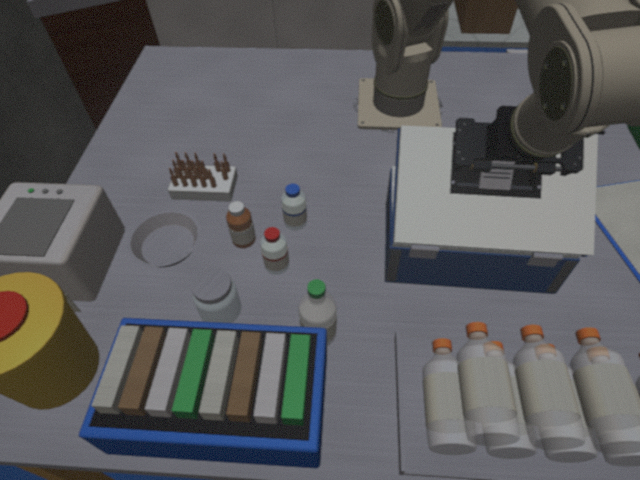

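View pics/w5.png

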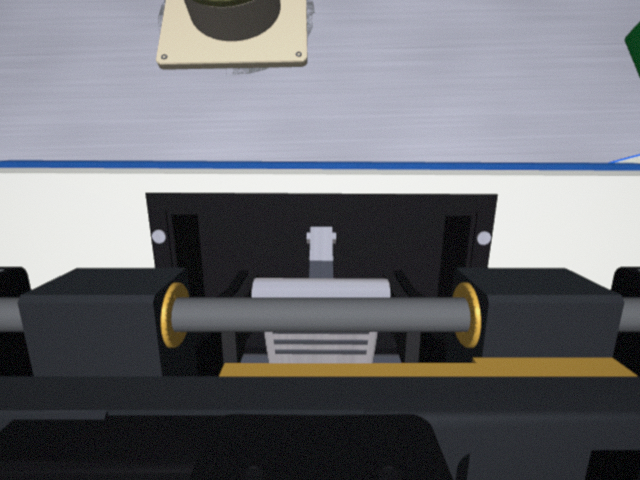

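```bash
python3 - <<'E'
from arc import *
s=st();Rc=R.from_quat(s["eef_rot"]);g=s["ee_pos"]-Rc.apply([0,0,.019])
rows(np.array([.525,.125,.264]),g,Rc,np.arange(0.03,.56,.07),np.linspace(.57,.3,8).round(2))
E
```

```text
t 6.35 p [0.5217 0.1256 0.2627] R [-0.829  0.021  0.559  0.026  1.     0.001 -0.559  0.015 -0.829] F [-9.5  3.9  1.3] w 0.0594 q [-0.44  0.59  0.35  1.18 -0.28  1.99  1.42]
0.03 0.57 [-0.2, 0.1, -0.4] [-0.0, -0.02, 0.01] w [0.529 0.125 0.267]
0.1 0.53 [-0.8, 0.0, -1.5] [-0.0, -0.06, 0.01] w [0.54  0.125 0.272]
0.17 0.49 [-1.5, 0.0, -2.5] [-0.0, -0.1, 0.01] w [0.552 0.125 0.276]
0.24 0.45 [-2.3, 0.0, -3.4] [-0.0, -0.14, 0.01] w [0.563 0.124 0.279]
0.31 0.42 [-3.1, 0.0, -4.3] [-0.0, -0.17, 0.01] w [0.575 0.124 0.282]
0.38 0.38 [-4.0, 0.0, -5.2] [-0.0, -0.21, 0.01] w [0.587 0.124 0.284]
0.45 0.34 [-5.0, 0.0, -6.0] [-0.0, -0.25, 0.01] w [0.6   0.123 0.285]
0.52 0.3 [-6.0, -0.0, -6.7] [-0.0, -0.29, 0.01] w [0.612 0.123 0.286]
```

Call:
play_rows(moves=[[[-0.2,0,-0.4],[0,-0.02,0],5.0],[[-0.8,0,-1.5],[0,-0.06,0],5.0],[[-1.5,0,-2.5],[0,-0.1,0],5.0],[[-2.3,0,-3.4],[0,-0.14,0],5.0],[[-3.1,0,-4.3],[0,-0.17,0],5.0],[[-4.0,0,-5.2],[0,-0.21,0],5.0],[[-5.0,0,-6.0],[0,-0.25,0],5.0]])

```text
time: 7.22
ee_pos: [0.5963, 0.1235, 0.2861]
eef_rot: [0.013, 0.985, 0.003, -0.17]
ft_force: [-8.9, 0.7, 9.6]
width: 0.0589
```

```bash
python3 - <<'E'
from arc import *
s=st();Rc=R.from_quat(s["eef_rot"]);g=s["ee_pos"]-Rc.apply([0,0,.019]);v=g-H;print(g,np.linalg.norm(v),np.arctan2(v[2],-v[0])-.415)
c=camera("scene");cv2.imwrite("pics/s6.png",c["frame"][:,:,::-1])
E
```

```text
t 7.22 p [0.5963 0.1235 0.2861] R [-0.942  0.024  0.335  0.026  1.     0.001 -0.335  0.01  -0.942] F [-8.9  0.7  9.6] w 0.0589 q [-0.45  0.56  0.37  1.09 -0.25  1.86  1.42]
[0.60264713 0.12326442 0.30403758] 0.1690652592477122 1.046156685851083
```

View pics/s6.png

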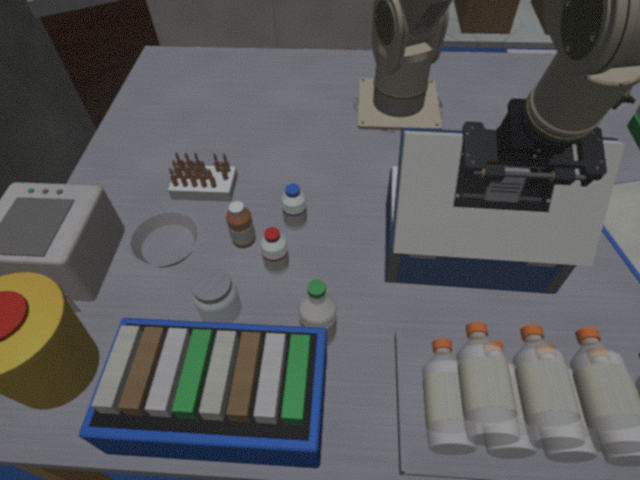

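Call:
play_rows(moves=[[[0,0,0],[0,0,0],8.5],[[0,0,0],[0,0,0],8.5],[[0,0,-0.5],[0,0,0],8.5],[[0,0,-3],[0,-0.02,0],8.5],[[0,0,-7],[0,-0.04,0],6],[[0,0,-11],[0,-0.1,0],3],[[2,0,-13],[0,-0.2,0],0],[[6,0,-14],[0,-0.33,0],0]])

```text
time: 8.28
ee_pos: [0.5892, 0.1233, 0.4354]
eef_rot: [0.014, 1.0, -0.001, -0.004]
ft_force: [0.2, 0.9, 3.1]
width: 0.053
```

```bash
python3 - <<'E'
from arc import *
s=st()
c=camera("scene");cv2.imwrite("pics/s7.png",c["frame"][:,:,::-1])
t=camera("top");cv2.imwrite("pics/t7.png",t["frame"][:,:,::-1])
th=1.05
for n,cc in (("s",c),("t",t)):
  for th in (.9,1.0,1.1):
    print(n,th,[np.round(proj(cc,box2w([.105-.21*np.cos(th)+.046*np.sin(th),y,.136+.21*np.sin(th)+.046*np.cos(th)])),0).tolist() for y in(-.17,.17)])
E
```

```text
t 8.28 p [0.5892 0.1233 0.4354] R [-1.     0.028  0.009  0.028  1.    -0.002 -0.009 -0.001 -1.   ] F [0.2 0.9 3.1] w 0.053 q [-0.57  0.28  0.41  1.11 -0.11  1.78  1.34]
s 0.9 [[[403.0, 129.0]], [[616.0, 139.0]]]
s 1.0 [[[404.0, 132.0]], [[622.0, 143.0]]]
s 1.1 [[[405.0, 137.0]], [[628.0, 148.0]]]
t 0.9 [[[276.0, 256.0]], [[100.0, 246.0]]]
t 1.0 [[[276.0, 246.0]], [[98.0, 235.0]]]
t 1.1 [[[276.0, 235.0]], [[98.0, 224.0]]]
```

View pics/s7.png

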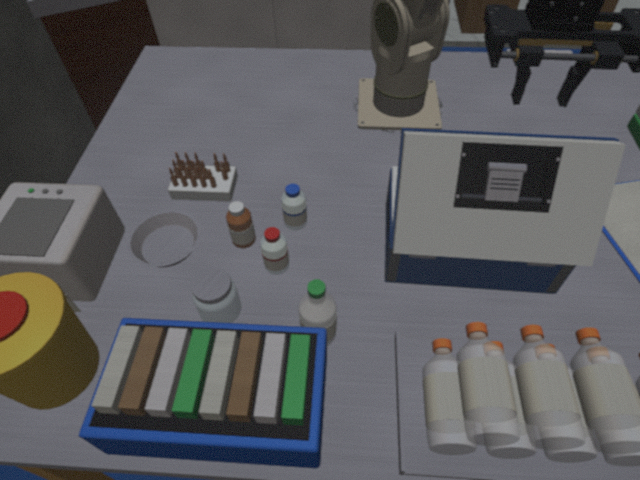

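View pics/t7.png

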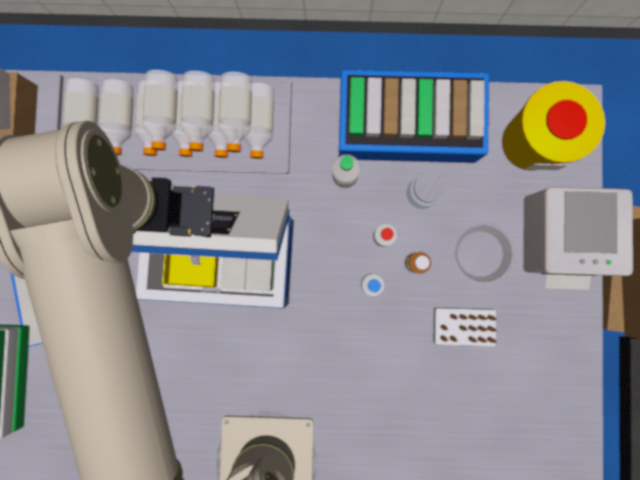

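```bash
python3 - <<'E'
from arc import *
s=st();rot=toolR(YB)
for p in ([.465,.06,.41],[.465,.06,.29]): print(rel(p,rot,s))
E
```

```text
t 8.38 p [0.5841 0.122  0.4421] R [-1.     0.026  0.003  0.026  1.     0.006 -0.003  0.006 -1.   ] F [-0.3 -0.4  0.9] w 0.0452 q [-0.58  0.27  0.41  1.12 -0.11  1.78  1.34]
(array([11.73, -6.53,  3.2 ]), array([ 0.006, -0.003,  0.006]))
(array([11.7, -6.6, 15.2]), array([ 0.006, -0.003,  0.006]))
```

Call:
play_rows(moves=[[[4,-2,2],[0,0,0],0],[[8,-4.5,2],[0,0,0],0],[[11.7,-6.6,3],[0,0,0],0],[[11.7,-6.6,7],[0,0,0],0],[[11.7,-6.6,11],[0,0,0],0],[[11.7,-6.6,15],[0,0,0],0],[[11.7,-6.6,15],[0,0,0],0]])

```text
time: 9.25
ee_pos: [0.4663, 0.0599, 0.2854]
eef_rot: [0.014, 1.0, -0.001, -0.008]
ft_force: [0.0, -0.1, 1.1]
width: 0.0002
```

```bash
python3 - <<'E'
from arc import *
s=st();rot=toolR(YB)
for th in (1.0,1.1,1.2,1.3,1.4,1.5,1.6,1.65,1.7):
    e=H+.21*np.array([-np.cos(th),0,np.sin(th)]); p=[e[0]-.011,.06,e[2]-.025]
    print(th,np.round(p,3),rel(p,rot,s)[0])
c=camera("scene");cv2.imwrite("pics/s8.png",c["frame"][:,:,::-1])
E
```

```text
t 9.25 p [0.4663 0.0599 0.2854] R [-0.999  0.028  0.017  0.028  1.    -0.002 -0.017 -0.001 -1.   ] F [ 0.  -0.1  1.1] w 0.0002 q [-0.62 -0.05  0.38  1.76  0.02  1.45  1.31]
1.0 [0.497 0.06  0.288] [-3.03  0.09 -0.28]
1.1 [0.515 0.06  0.298] [-4.83  0.14 -1.35]
1.2 [0.534 0.06  0.307] [-6.73  0.19 -2.24]
1.3 [0.554 0.06  0.313] [-8.71  0.24 -2.94]
1.4 [0.574 0.06  0.318] [-10.75   0.3   -3.43]
1.5 [0.595 0.06  0.32 ] [-12.83   0.36  -3.72]
1.6 [0.616 0.06  0.321] [-14.93   0.41  -3.8 ]
1.65 [0.627 0.06  0.32 ] [-15.97   0.44  -3.76]
1.7 [0.637 0.06  0.319] [-17.02   0.47  -3.67]
```

View pics/s8.png

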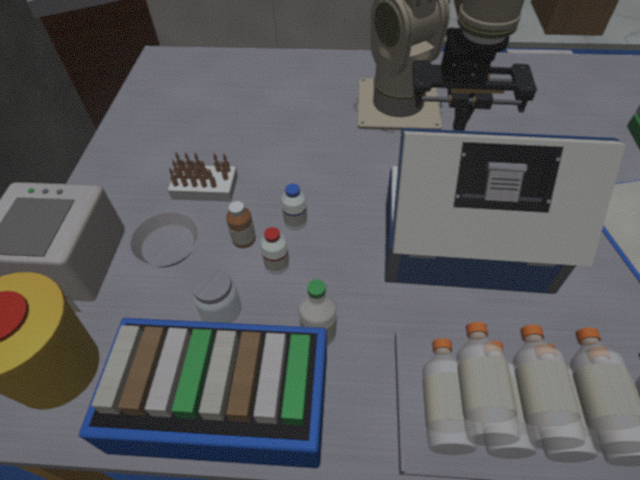

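Call:
play_rows(moves=[[[-2.5,0.1,-0.2],[0,0,0],0],[[-4.8,0.1,-1.3],[0,0,0],0],[[-6.7,0.2,-2.2],[0,0,0],0],[[-8.7,0.2,-2.9],[0,0,0],0],[[-10.7,0.3,-3.4],[0,0,0],0],[[-12.8,0.3,-3.7],[0,0,0],0]])

```text
time: 10.05
ee_pos: [0.5967, 0.0599, 0.3247]
eef_rot: [0.013, 1.0, 0.0, -0.006]
ft_force: [-3.1, -1.1, -1.7]
width: 0.0
```

```bash
python3 - <<'E'
from arc import *
s=st()
c=camera("scene");cv2.imwrite("pics/s9.png",c["frame"][:,:,::-1])
E
```

```text
t 10.05 p [0.5967 0.0599 0.3247] R [-1.     0.027  0.012  0.027  1.    -0.    -0.012  0.    -1.   ] F [-3.1 -1.1 -1.7] w 0.0 q [-0.54  0.26  0.46  1.37 -0.12  1.55  1.46]
```

View pics/s9.png

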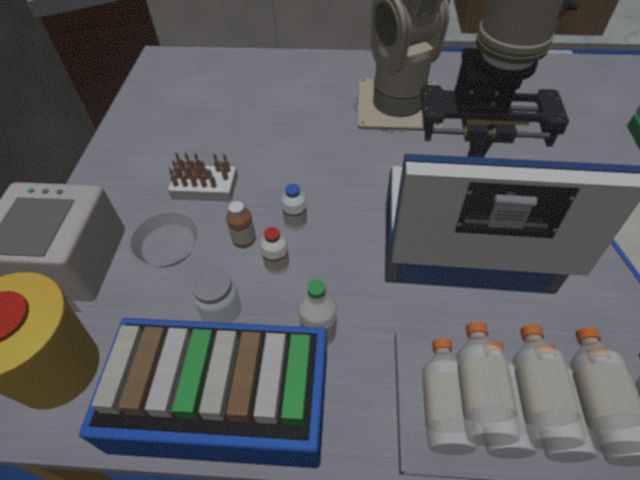

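Call:
play_rows(moves=[[[-1.2,0,0],[0,0,0],0],[[-2.2,0,0],[0,0,0],0],[[-3.2,0.1,0],[0,0,0],0],[[-3.2,0.1,0],[0,0,0],0]])

```text
time: 10.6
ee_pos: [0.6287, 0.0602, 0.3219]
eef_rot: [0.014, 1.0, -0.0, -0.006]
ft_force: [0.5, 0.1, 0.3]
width: 0.0004
```

```bash
python3 - <<'E'
from arc import *
s=st()
t=camera("top");cv2.imwrite("pics/t10.png",t["frame"][:,:,::-1])
c=camera("scene");cv2.imwrite("pics/s10.png",c["frame"][:,:,::-1])
for th in (1.5,1.57,1.65):
  for nm,off in (("low",0),("up",.046)):
    P=[box2w([.105-.21*np.cos(th)+off*np.sin(th),y,.136+.21*np.sin(th)+off*np.cos(th)]) for y in(-.17,.17)]
    print(th,nm,proj(t,P).round(0).tolist(),proj(c,P).round(0).tolist())
E
```

```text
t 10.6 p [0.6287 0.0602 0.3219] R [-1.     0.027  0.012  0.027  1.    -0.    -0.012 -0.    -1.   ] F [0.5 0.1 0.3] w 0.0004 q [-0.5   0.34  0.46  1.28 -0.15  1.56  1.48]
1.5 low [[277.0, 214.0], [99.0, 204.0]] [[405.0, 153.0], [637.0, 165.0]]
1.5 up [[279.0, 190.0], [100.0, 180.0]] [[406.0, 173.0], [649.0, 186.0]]
1.57 low [[278.0, 206.0], [100.0, 196.0]] [[405.0, 159.0], [640.0, 172.0]]
1.57 up [[279.0, 182.0], [102.0, 172.0]] [[406.0, 181.0], [651.0, 195.0]]
1.65 low [[278.0, 198.0], [101.0, 187.0]] [[405.0, 167.0], [644.0, 181.0]]
1.65 up [[280.0, 174.0], [104.0, 164.0]] [[405.0, 191.0], [654.0, 206.0]]
```

View pics/t10.png

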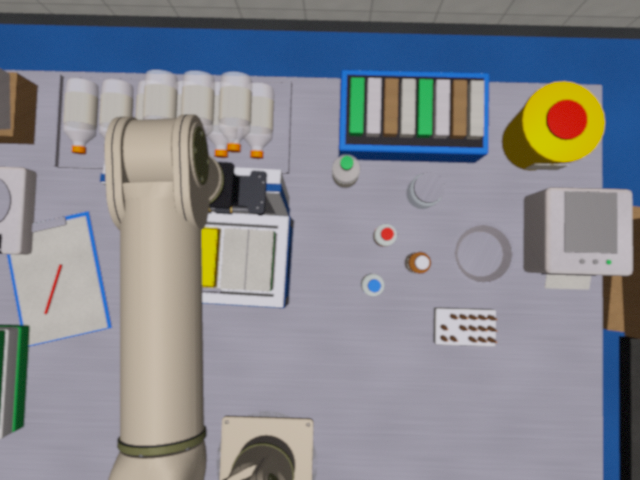

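View pics/s10.png

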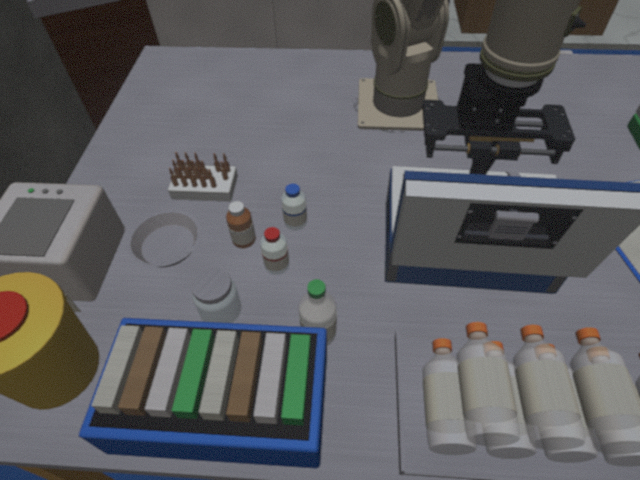

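```bash
python3 - <<'E'
import cv2
a=cv2.imread("pics/s10.png")[150:220,380:500];cv2.imwrite("pics/z10.png",cv2.resize(a,None,fx=6,fy=6,interpolation=2))
a=cv2.imread("pics/t10.png")[150:230,90:310];cv2.imwrite("pics/zt10.png",cv2.resize(a,None,fx=3.5,fy=3.5,interpolation=2))
E
```

```text
(no output)
```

View pics/z10.png

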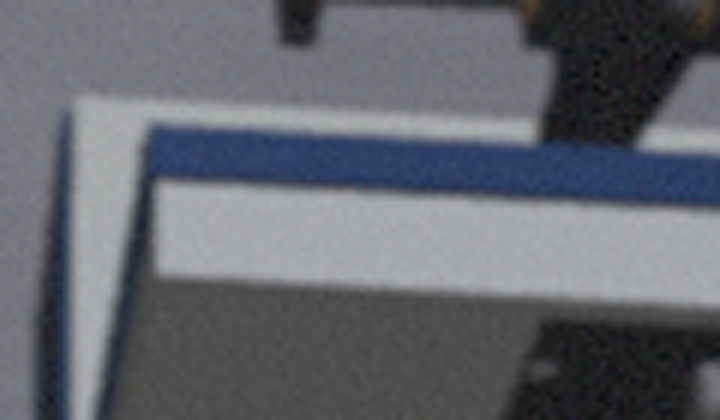

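View pics/zt10.png

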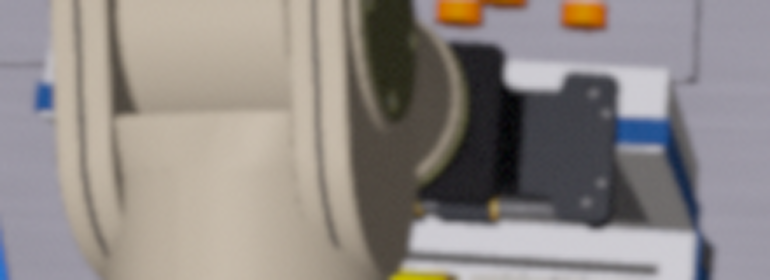

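```bash
python3 - <<'E'
from arc import *
t=camera("top");c=camera("scene")
def blob(f,lo,hi,roi):
    h=cv2.cvtColor(f,cv2.COLOR_RGB2HSV);m=cv2.inRange(h,lo,hi);k=np.zeros_like(m);k[roi]=m[roi]
    n,l,s,ce=cv2.connectedComponentsWithStats(k);i=1+np.argmax(s[1:,4]);return ce[i],s[i]
print("t",*blob(t["frame"],(100,120,60),(125,255,255),np.s_[270:300,355:395]))
print("s",*blob(c["frame"],(100,120,40),(130,255,255),np.s_[175:235,275:310]))
a=blob(t["frame"],(100,120,60),(125,255,255),np.s_[270:300,355:395])[0]
b=blob(c["frame"],(100,120,40),(130,255,255),np.s_[175:235,275:310])[0]
print(onz(t,a,.112),onz(c,b,.112),onz(c,b,.10),tri([(t,a),(c,b)]))
for n,(im,x,y,w,h) in {"t":(t,350,265,50,40),"s":(c,265,170,60,70)}.items():
    cv2.imwrite(f"pics/b{n}.png",cv2.resize(im["frame"][y:y+h,x:x+w],None,fx=8,fy=8,interpolation=2)[:,:,::-1])
E
```

```text
t [373.78378378 285.27927928] [368 280  12  12 111]
s [292.03149606 189.34645669] [286 184  13  12 127]
[ 0.46243791 -0.25341539  0.112     ] [ 0.46211395 -0.25320378  0.112     ] [ 0.45062259 -0.25526288  0.1       ] [ 0.46244036 -0.25326656  0.11233879]
```

View pics/bt.png

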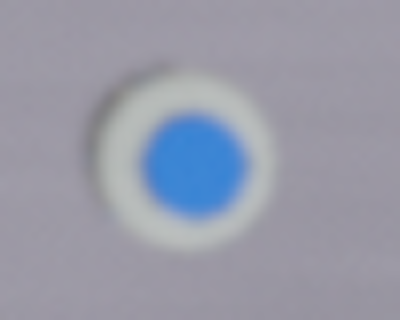

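View pics/bs.png

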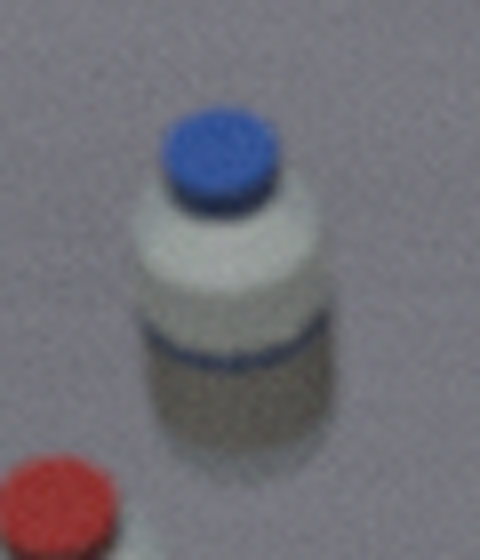

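```bash
python3 - <<'E'
from arc import *
s=st()
for p,y in (([.55,.05,.33],YB),([.46,-.254,.25],1.15)): print(rel(p,toolR(y),s))
E
```

```text
t 10.8 p [0.6279 0.0603 0.3223] R [-1.     0.027  0.012  0.027  1.     0.    -0.012  0.001 -1.   ] F [ 0.4 -1.3 -0. ] w 0.0004 q [-0.5   0.34  0.46  1.29 -0.15  1.56  1.48]
(array([ 7.77, -1.24, -0.68]), array([ 0.   , -0.012,  0.006]))
(array([ 15.86, -31.87,   7.41]), array([-0.002, -0.012,  0.394]))
```

Call:
play_rows(moves=[[[4,-1,0],[0,-0.01,0],4],[[8,-2.5,0],[0,-0.01,0],8.7],[[9.5,-7,1],[0,-0.01,0.07],8.7],[[11,-12,2.5],[0,-0.01,0.14],8.7],[[12.5,-17,4],[0,-0.01,0.21],8.7],[[13.5,-22,5.5],[0,-0.01,0.28],8.7],[[14.5,-27,7],[0,-0.01,0.35],8.7],[[15.8,-31.8,7.4],[0,-0.01,0.39],8.7]])

```text
time: 11.8
ee_pos: [0.4597, -0.2547, 0.2496]
eef_rot: [0.208, 0.978, -0.001, -0.001]
ft_force: [1.2, -0.4, 0.4]
width: 0.0721
```

```bash
python3 - <<'E'
from arc import *
s=st()
c=camera("wrist");cv2.imwrite("pics/w11.png",c["frame"][:,:,::-1])
st()
for q in ["bottle_blue","bottle_red","bottle_amber"]:
    print(q,[(np.round(d["at"],0),round(d["conf"],2)) for d in recognise(c,q)[:2]])
print(proj(c,[[.46,-.254,.112],[.46,-.254,0]]))
E
```

```text
t 11.8 p [ 0.4597 -0.2547  0.2496] R [-0.914  0.406  0.002  0.406  0.914 -0.002 -0.002 -0.001 -1.   ] F [ 1.2 -0.4  0.4] w 0.0721 q [-0.26  0.1   0.73  1.71 -0.06  1.36  1.64]
t 11.85 p [ 0.4565 -0.2615  0.2499] R [-0.91   0.415  0.001  0.415  0.91  -0.005 -0.003 -0.004 -1.   ] F [-4.5 -4.5 -0.3] w 0.0767 q [-0.25  0.1   0.74  1.71 -0.06  1.36  1.64]
bottle_blue [(array([321., 223.]), 0.65)]
bottle_red [(array([343., 344.]), 0.85)]
bottle_amber [(array([255., 287.]), 0.81)]
[[321.37434411 228.14643071]
 [321.30826569 207.40253149]]
```

View pics/w11.png

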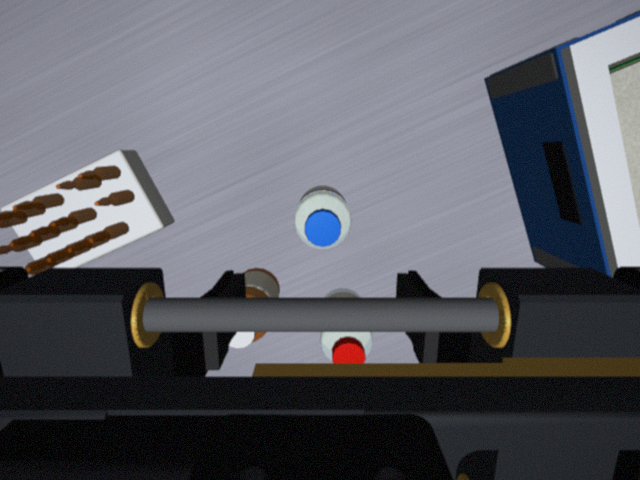

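```bash
python3 - <<'E'
from arc import *
s=st();print(rel([.46,-.254,.052],toolR(1.15),s))
E
```

```text
t 12.0 p [ 0.4602 -0.254   0.2503] R [-0.914  0.407  0.001  0.407  0.914 -0.002 -0.002 -0.002 -1.   ] F [-0.1  0.3 -0.4] w 0.0846 q [-0.26  0.1   0.73  1.71 -0.06  1.36  1.63]
(array([-0.  ,  0.04, 19.83]), array([-0.002, -0.001,  0.002]))
```

Call:
play_rows(moves=[[[0,0,4],[0,0,0],8.7],[[0,0,8],[0,0,0],8.7],[[0,0,12],[0,0,0],8.7],[[0,0,15],[0,0,0],8.7],[[0,0,17.5],[0,0,0],8.7],[[0,0,19.8],[0,0,0],8.7],[[0,0,19.8],[0,0,0],6],[[0,0,19.8],[0,0,0],4.5]], grip_force=25)

```text
time: 13.0
ee_pos: [0.461, -0.2534, 0.0531]
eef_rot: [0.206, 0.978, -0.001, -0.0]
ft_force: [0.4, -0.1, 0.7]
width: 0.0743
```

Call:
play_rows(moves=[[[0,0,0],[0,0,0],4.5],[[0,0,0],[0,0,0],4.5],[[0,0,0],[0,0,0],4.5],[[0,0,0],[0,0,0],4.5]], grip_force=25)

```text
time: 13.5
ee_pos: [0.4606, -0.2538, 0.0528]
eef_rot: [0.207, 0.978, -0.001, -0.001]
ft_force: [-1.1, 2.3, 6.7]
width: 0.0534
```

```bash
python3 - <<'E'
from arc import *
s=st()
c=camera("wrist");cv2.imwrite("pics/w12.png",c["frame"][:,:,::-1])
E
```

```text
t 13.5 p [ 0.4606 -0.2538  0.0528] R [-0.914  0.405  0.001  0.405  0.914 -0.002 -0.001 -0.002 -1.   ] F [-1.1  2.3  6.7] w 0.0534 q [-0.17  0.33  0.68  1.94 -0.25  0.96  1.78]
```

View pics/w12.png

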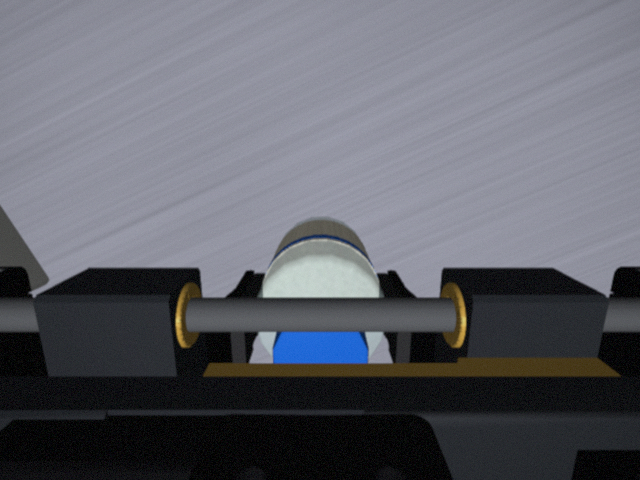

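Call:
play_rows(moves=[[[0,0,-1],[0,0,0],4.5],[[0,0,-4],[0,0,0],4.5],[[0,0,-9],[0,0,0],4.5],[[0,0,-14],[0,0,0],4.5],[[0,0,-19],[0,0,0],4.5],[[0,0,-23],[0,0,0],4.5],[[0,1,-24],[0,0,0],4.5]], grip_force=30)

```text
time: 14.42
ee_pos: [0.4649, -0.2453, 0.2945]
eef_rot: [0.208, 0.978, -0.001, 0.001]
ft_force: [-0.4, -0.4, -3.5]
width: 0.0536
```

```bash
python3 - <<'E'
from arc import *
s=st();g=box2w([-.012,.074,.29]);print(g,rel(g,toolR(YB),s))
c=camera("scene");cv2.imwrite("pics/s13.png",c["frame"][:,:,::-1])
t=camera("top");cv2.imwrite("pics/t13.png",cv2.resize(t["frame"][150:330,100:320],None,fx=3.5,fy=3.5,interpolation=2)[:,:,::-1])
for cx in (0,):
  P=[box2w([cx+a*.075,.074+b*.063,.063]) for a,b in ((-1,-1),(-1,1),(1,1),(1,-1))]
  print(proj(t,P).round(1).tolist())
E
```

```text
t 14.43 p [ 0.4649 -0.2453  0.2945] R [-0.913  0.407 -0.002  0.407  0.913 -0.002  0.001 -0.003 -1.   ] F [-0.4 -0.4 -3.5] w 0.0536 q [-0.29  0.07  0.74  1.64 -0.05  1.45  1.6 ]
[0.50660348 0.19894989 0.29      ] (array([14.27, 42.28,  0.33]), array([-0.003,  0.002, -0.387]))
[[212.5, 288.6], [161.5, 285.5], [166.2, 224.8], [216.9, 227.8]]
```

View pics/s13.png

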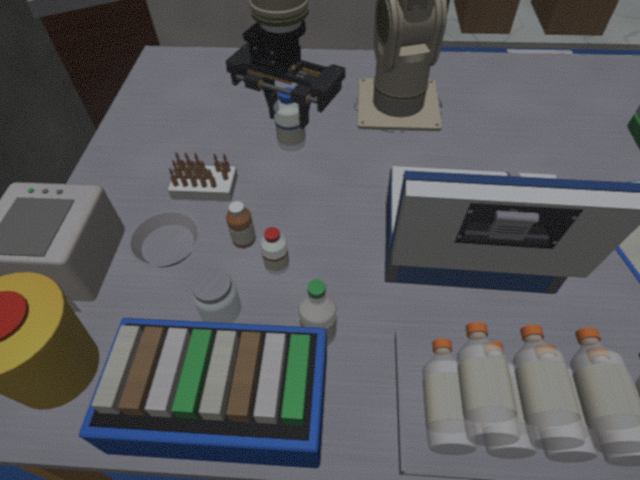

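View pics/t13.png

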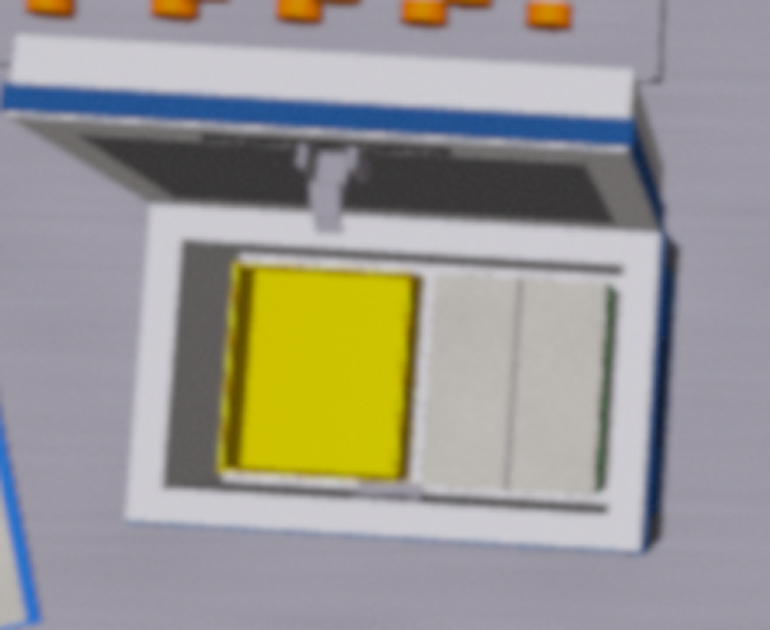

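```bash
python3 - <<'E'
from arc import *
s=st();g=box2w([-.016,.071,.26]);print(g,rel(g,toolR(YB),s))
E
```

```text
t 14.53 p [ 0.4654 -0.2429  0.2922] R [-0.915  0.403  0.001  0.403  0.915 -0.002 -0.002 -0.001 -1.   ] F [-0.1 -0.3 -3.5] w 0.053 q [-0.3   0.07  0.74  1.65 -0.05  1.44  1.6 ]
[0.50250839 0.19608105 0.26      ] (array([14.31, 41.67,  3.14]), array([-0.002, -0.001, -0.383]))
```

Call:
play_rows(moves=[[[1,4,0],[0,0,0],4.5],[[3,9.5,0],[0,0,-0.06],4.5],[[5,15,0],[0,0,-0.12],4.5],[[7,20.5,0],[0,0,-0.18],4.5],[[9,26,0],[0,0,-0.24],4.5],[[11,31.5,0],[0,0,-0.3],4.5],[[13,37,0],[0,0,-0.35],4.5],[[14.3,41.7,0],[0,0,-0.38],4.5]])

```text
time: 15.52
ee_pos: [0.5016, 0.1972, 0.2888]
eef_rot: [0.017, 1.0, -0.002, -0.003]
ft_force: [0.5, -0.6, -2.4]
width: 0.0532
```

```bash
python3 - <<'E'
from arc import *
s=st();c=camera("wrist");c=camera("wrist");c=camera("wrist");cv2.imwrite("pics/w14.png",c["frame"][:,:,::-1])
s=st();g=box2w([-.016,.071,.08]);print(g,rel(g,toolR(YB),s))
P=[box2w([a*.075,.074+b*.063,.063]) for a,b in ((-1,-1),(-1,1),(1,1),(1,-1))]
print(proj(c,P).round(1).tolist())
t=camera("top");cv2.imwrite("pics/t14.png",t["frame"][:,:,::-1])
E
```

```text
t 15.53 p [0.5016 0.1972 0.2888] R [-0.999  0.034  0.006  0.034  0.999 -0.004 -0.006 -0.003 -1.   ] F [ 0.5 -0.6 -2.4] w 0.0532 q [-0.75  0.11  0.31  1.6  -0.03  1.45  1.11]
t 15.68 p [0.5014 0.1976 0.2881] R [-0.999  0.032  0.006  0.032  0.999 -0.005 -0.007 -0.004 -1.   ] F [ 0.7 -0.9 -2.6] w 0.0531 q [-0.75  0.11  0.31  1.6  -0.03  1.45  1.11]
[0.50250839 0.19608105 0.08      ] (array([-0.25, -0.06, 20.81]), array([-0.005, -0.006,  0.001]))
[[259.8, 158.0], [379.4, 158.7], [373.6, 291.9], [264.3, 291.3]]
```

View pics/w14.png

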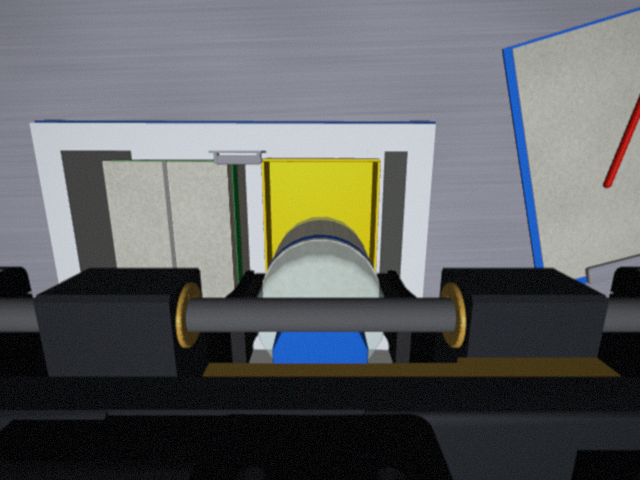

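View pics/t14.png

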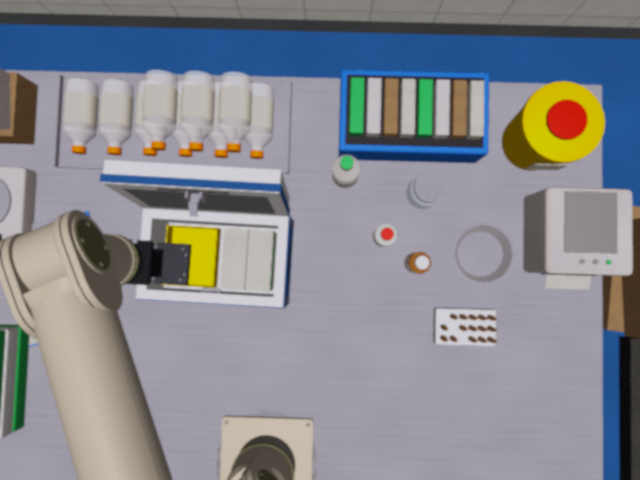

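Call:
play_rows(moves=[[[-0.2,0,3],[0,0,0],4.5],[[-0.2,0,7],[0,0,0],4.5],[[-0.2,0,11],[0,0,0],4.5],[[-0.2,0,15],[0,0,0],4.5],[[-0.2,0,18],[0,0,0],4.5],[[-0.2,0,20],[0,0,0],4.5],[[-0.2,0,20.8],[0,0,0],4.5],[[-0.2,0,20.8],[0,0,0],4.5]])

```text
time: 16.73
ee_pos: [0.5041, 0.1935, 0.0829]
eef_rot: [0.019, 1.0, -0.001, -0.002]
ft_force: [0.0, -0.3, -2.9]
width: 0.053
```

```bash
python3 - <<'E'
from arc import *
s=st();c=camera("wrist");cv2.imwrite("pics/w15.png",c["frame"][:,:,::-1])
c=camera("scene");cv2.imwrite("pics/s15.png",c["frame"][:,:,::-1])
E
```

```text
t 16.73 p [0.5041 0.1935 0.0829] R [-0.999  0.038  0.003  0.038  0.999 -0.003 -0.003 -0.003 -1.   ] F [ 0.  -0.3 -2.9] w 0.053 q [-0.72  0.28  0.3   1.86 -0.09  1.02  1.16]
```

View pics/w15.png

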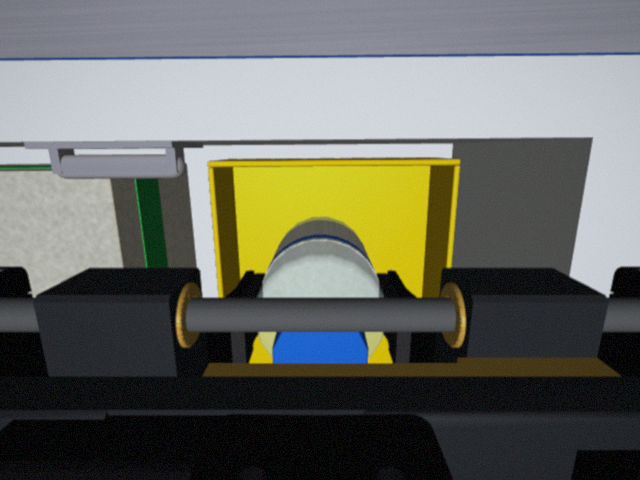

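View pics/s15.png

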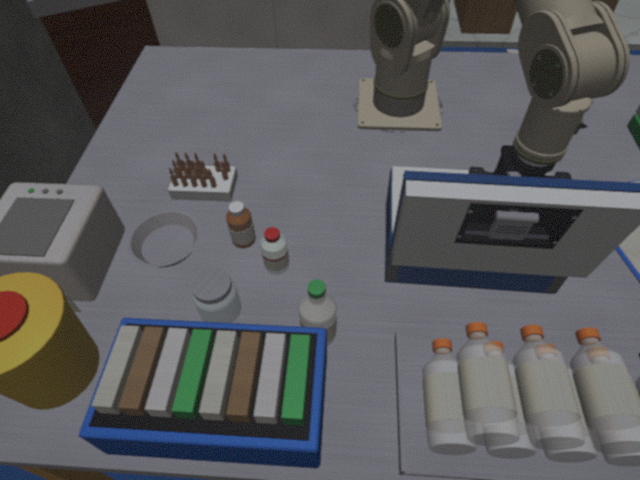

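Call:
play_rows(moves=[[[0,0,0.3],[0,0,0],4.5],[[0,0,0.5],[0,0,0],4.5],[[0,0,0.7],[0,0,0],4.5],[[0,0,0.7],[0,0,0],4.5]])

```text
time: 17.32
ee_pos: [0.5042, 0.1944, 0.076]
eef_rot: [0.018, 1.0, -0.001, -0.001]
ft_force: [0.2, -0.0, -2.2]
width: 0.0532
```

Call:
play_rows(moves=[[[0,0,0.15],[0,0,0],4.5],[[0,0,0.3],[0,0,0],4.5],[[0,0,0.3],[0,0,0],4.5]])

```text
time: 17.7
ee_pos: [0.5045, 0.1945, 0.0738]
eef_rot: [0.019, 1.0, -0.001, -0.001]
ft_force: [-2.5, -0.4, 3.8]
width: 0.0531
```

Call:
play_rows(moves=[[[0,0,0],[0,0,0],6.6],[[0,0,0],[0,0,0],6.6],[[0,0,0],[0,0,0],6.6],[[0,0,-0.5],[0,0,0],6.6],[[0,0,-2],[0,0,0],6.6],[[0,0,-4.5],[0,0,0],6.6],[[0,0,-8],[0,0,0],6.6],[[0,0,-12],[0,0,0],6.6]])

```text
time: 18.7
ee_pos: [0.5045, 0.1945, 0.1952]
eef_rot: [0.019, 1.0, -0.001, -0.001]
ft_force: [0.2, 0.9, -0.4]
width: 0.066
```

```bash
python3 - <<'E'
from arc import *
s=st();c=camera("wrist");cv2.imwrite("pics/w16.png",c["frame"][:,:,::-1])
E
```

```text
t 18.7 p [0.5045 0.1945 0.1952] R [-0.999  0.037  0.002  0.037  0.999 -0.002 -0.002 -0.002 -1.   ] F [ 0.2  0.9 -0.4] w 0.066 q [-0.74  0.16  0.32  1.74 -0.05  1.25  1.13]
```

View pics/w16.png

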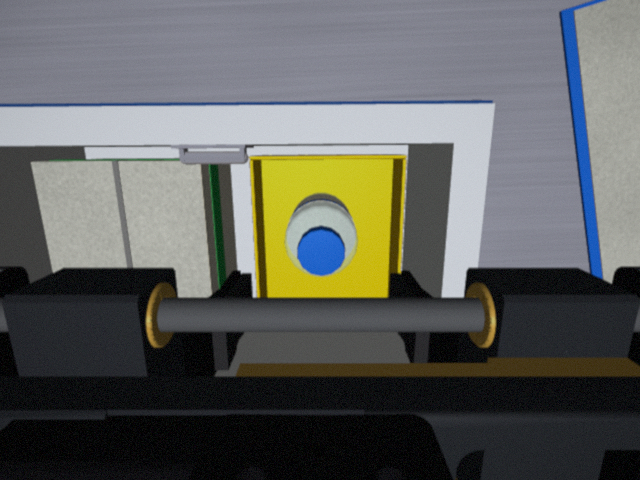

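```bash
python3 - <<'E'
from arc import *
s=st()
for p in ([.51,.12,.36],[.52,.06,.41],[.63,.04,.42],[.75,.035,.42],[.75,.035,.325]): print(p,rel(p,toolR(YB),s))
E
```

```text
t 18.75 p [0.5068 0.1954 0.201 ] R [-0.999  0.037 -0.004  0.037  0.999  0.002  0.004  0.002 -1.   ] F [1.6 0.5 5.2] w 0.0658 q [-0.74  0.16  0.32  1.73 -0.05  1.26  1.13]
[0.51, 0.12, 0.36] (array([ -0.67,  -7.49, -15.92]), array([ 0.002,  0.004, -0.005]))
[0.52, 0.06, 0.41] (array([ -1.92, -13.44, -20.93]), array([ 0.002,  0.004, -0.005]))
[0.63, 0.04, 0.42] (array([-12.99, -15.02, -21.88]), array([ 0.002,  0.004, -0.005]))
[0.75, 0.035, 0.42] (array([-25.  , -15.07, -21.83]), array([ 0.002,  0.004, -0.005]))
[0.75, 0.035, 0.325] (array([-24.96, -15.09, -12.33]), array([ 0.002,  0.004, -0.005]))
```

Call:
play_rows(moves=[[[0,0,-5],[0,0,0],4],[[0,-1,-10],[0,0,0],0],[[-0.3,-5,-15],[0,0,0],0],[[-0.5,-9.5,-18.5],[0,0,0],0],[[-1,-13.5,-21.5],[0,0,0],0],[[-6,-15,-22],[0,0,0],0],[[-12,-15,-22],[0,0,0],0],[[-18,-15,-22],[0,0,0],0]])

```text
time: 19.75
ee_pos: [0.6809, 0.0388, 0.4148]
eef_rot: [0.018, 1.0, -0.001, 0.0]
ft_force: [0.2, 0.3, 2.4]
width: 0.0015
```

```bash
python3 - <<'E'
from arc import *
s=st();c=camera("scene");cv2.imwrite("pics/s17.png",c["frame"][:,:,::-1])
s=st()
for p in ([.75,.035,.42],[.75,.035,.325]): print(p,rel(p,toolR(YB),s))
E
```

```text
t 19.75 p [0.6809 0.0388 0.4148] R [-0.999  0.036 -0.     0.036  0.999 -0.001  0.    -0.001 -1.   ] F [0.2 0.3 2.4] w 0.0015 q [-0.41  0.5   0.53  0.9  -0.25  1.79  1.54]
t 19.8 p [0.6871 0.0395 0.4057] R [-0.999  0.035  0.009  0.035  0.999 -0.007 -0.009 -0.007 -1.   ] F [  6.2   2.5 -10.9] w 0.0008 q [-0.41  0.52  0.53  0.89 -0.25  1.79  1.54]
[0.75, 0.035, 0.42] (array([-6.29, -0.24, -1.49]), array([-0.007, -0.009, -0.002]))
[0.75, 0.035, 0.325] (array([-6.38, -0.17,  8.01]), array([-0.007, -0.009, -0.002]))
```

View pics/s17.png

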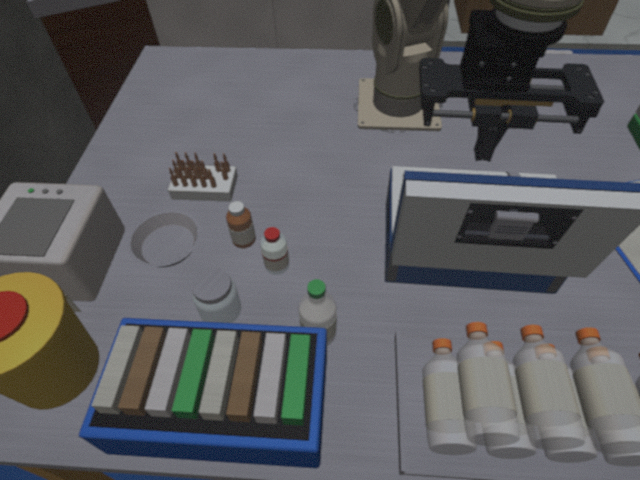

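Call:
play_rows(moves=[[[-3.5,0,-0.5],[0,0,0],0],[[-6.5,0,-0.5],[0,0,0],0],[[-6.5,0,3],[0,0,0],0],[[-6.5,0,6],[0,0,0],0],[[-6.5,0,8],[0,0,0],0],[[-6.5,0,8],[0,0,0],0]])

```text
time: 20.55
ee_pos: [0.7435, 0.0363, 0.3322]
eef_rot: [0.018, 1.0, -0.001, -0.002]
ft_force: [-0.1, -0.1, 1.1]
width: 0.0002
```

```bash
python3 - <<'E'
from arc import *
s=st();c=camera("scene");cv2.imwrite("pics/s18.png",c["frame"][:,:,::-1])
s=st();e=R.from_euler('z',BY)
for th in (1.69,1.6,1.5,1.4,1.3,1.2,1.1,1.0,.9,.8,.7,.6,.5,.4,.3,.2,.1,0):
    l=np.array([-.188,.046]);cc,ss=np.cos(th),np.sin(th)
    x=cc*l[0]+ss*l[1]+.0095*ss; z=-ss*l[0]+cc*l[1]
    p=H+e.apply([x,-.09,z]);print(th,np.round(p,3),rel(p,toolR(YB),s)[0])
E
```

```text
t 20.55 p [0.7435 0.0363 0.3322] R [-0.999  0.037  0.005  0.037  0.999 -0.002 -0.005 -0.002 -1.   ] F [-0.1 -0.1  1.1] w 0.0002 q [-0.36  0.65  0.52  0.86 -0.3   1.7   1.56]
t 20.6 p [0.7439 0.0362 0.3336] R [-0.999  0.037  0.003  0.037  0.999 -0.002 -0.003 -0.002 -1.   ] F [-0.3  0.2  0.8] w -0.0002 q [-0.36  0.65  0.52  0.86 -0.3   1.7   1.56]
1.69 [0.696 0.029 0.317] [ 4.79 -0.92  1.66]
1.6 [0.679 0.029 0.323] [ 6.44 -0.93  1.13]
1.5 [0.66  0.03  0.327] [ 8.33 -0.94  0.71]
1.4 [0.641 0.031 0.329] [10.27 -0.95  0.48]
1.3 [0.621 0.031 0.329] [12.22 -0.96  0.45]
1.2 [0.602 0.032 0.328] [14.18 -0.96  0.61]
1.1 [0.582 0.032 0.324] [16.12 -0.97  0.97]
1.0 [0.563 0.033 0.319] [18.03 -0.98  1.51]
0.9 [0.545 0.034 0.312] [19.87 -0.99  2.23]
0.8 [0.527 0.034 0.303] [21.65 -0.99  3.13]
0.7 [0.51  0.035 0.292] [23.33 -1.    4.2 ]
0.6 [0.494 0.035 0.28 ] [24.91 -1.    5.42]
0.5 [0.48  0.036 0.267] [26.36 -1.    6.78]
0.4 [0.467 0.036 0.252] [27.67 -1.01  8.28]
0.3 [0.455 0.037 0.236] [28.84 -1.01  9.89]
0.2 [0.445 0.037 0.218] [29.83 -1.01 11.6 ]
0.1 [0.437 0.037 0.201] [30.66 -1.01 13.39]
0 [0.43  0.037 0.182] [31.3  -1.01 15.25]
```

View pics/s18.png

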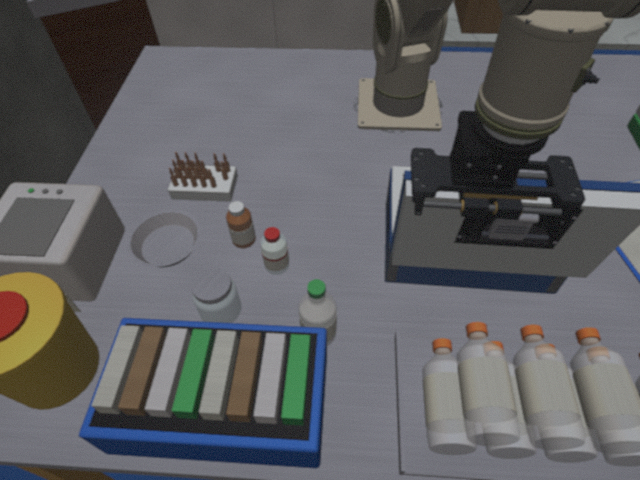

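Call:
play_rows(moves=[[[4,-0.2,1.5],[0,0,0],0],[[6.4,-0.4,1.2],[0,0,0],0],[[8.3,-0.5,0.8],[0,0,0],0],[[10.3,-0.5,0.6],[0,0,0],0],[[12.2,-0.5,0.6],[0,0,0],0],[[14.2,-0.5,0.7],[0,0,0],0]])

```text
time: 21.35
ee_pos: [0.6029, 0.036, 0.3287]
eef_rot: [0.019, 1.0, -0.001, 0.001]
ft_force: [3.7, 0.3, -0.4]
width: 0.0001
```

```bash
python3 - <<'E'
from arc import *
s=st();c=camera("scene");cv2.imwrite("pics/s19.png",c["frame"][:,:,::-1])
s=st();e=R.from_euler('z',BY)
for th in (1.3,1.2,1.1,1.0,.9,.8,.7,.6,.5,.4,.3,.2,.1,0):
    l=np.array([-.188,.046]);cc,ss=np.cos(th),np.sin(th)
    x=cc*l[0]+ss*l[1]+.0095*ss; z=-ss*l[0]+cc*l[1]
    p=H+e.apply([x,-.09,z]);print(th,np.round(p,3),rel(p,toolR(YB),s)[0])
E
```

```text
t 21.35 p [0.6029 0.036  0.3287] R [-0.999  0.037 -0.002  0.037  0.999 -0.001  0.002 -0.001 -1.   ] F [ 3.7  0.3 -0.4] w 0.0001 q [-0.56  0.27  0.54  1.37 -0.13  1.54  1.5 ]
t 21.4 p [0.6011 0.0358 0.329 ] R [-0.999  0.038 -0.001  0.038  0.999 -0.001  0.001 -0.001 -1.   ] F [ 2.5 -1.   1.2] w 0.0006 q [-0.56  0.26  0.54  1.37 -0.13  1.54  1.5 ]
1.3 [0.621 0.031 0.329] [-2.05 -0.39 -0.04]
1.2 [0.602 0.032 0.328] [-0.09 -0.4   0.11]
1.1 [0.582 0.032 0.324] [ 1.85 -0.41  0.46]
1.0 [0.563 0.033 0.319] [ 3.76 -0.42  0.99]
0.9 [0.545 0.034 0.312] [ 5.61 -0.43  1.71]
0.8 [0.527 0.034 0.303] [ 7.39 -0.44  2.6 ]
0.7 [0.51  0.035 0.292] [ 9.08 -0.45  3.66]
0.6 [0.494 0.035 0.28 ] [10.66 -0.46  4.88]
0.5 [0.48  0.036 0.267] [12.11 -0.47  6.24]
0.4 [0.467 0.036 0.252] [13.43 -0.47  7.73]
0.3 [0.455 0.037 0.236] [14.6  -0.48  9.33]
0.2 [0.445 0.037 0.218] [15.6  -0.48 11.04]
0.1 [0.437 0.037 0.201] [16.43 -0.48 12.83]
0 [0.43  0.037 0.182] [17.08 -0.49 14.68]
```

View pics/s19.png

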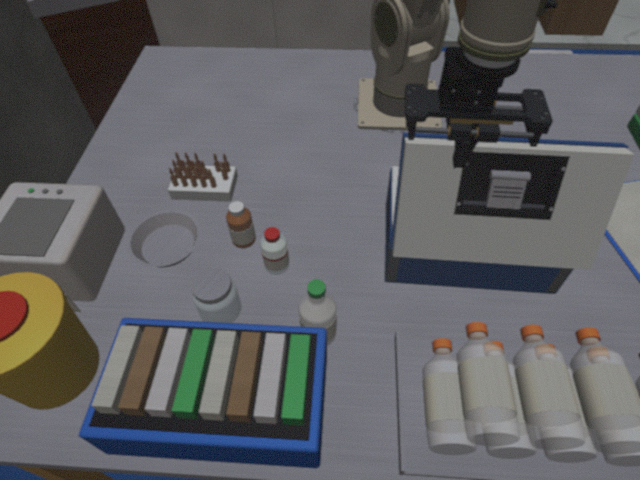

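Call:
play_rows(moves=[[[1.9,-0.1,0.5],[0,0,0],0],[[3.8,-0.1,1.0],[0,0,0],0],[[5.6,-0.2,1.7],[0,0,0],0],[[7.4,-0.2,2.6],[0,0,0],0],[[9.1,-0.2,3.7],[0,0,0],0],[[10.7,-0.2,4.9],[0,0,0],0],[[12.1,-0.2,6.2],[0,0,0],0],[[13.4,-0.2,7.7],[0,0,0],0]])

```text
time: 22.4
ee_pos: [0.469, 0.0388, 0.2513]
eef_rot: [0.019, 1.0, -0.0, 0.001]
ft_force: [0.6, 0.1, 1.1]
width: 0.0007
```

```bash
python3 - <<'E'
from arc import *
s=st();c=camera("scene");cv2.imwrite("pics/s20.png",c["frame"][:,:,::-1])
s=st();e=R.from_euler('z',BY)
for th in (.4,.35,.3,.25,.2,.15,.1,.05,0):
    l=np.array([-.190,.046]);cc,ss=np.cos(th),np.sin(th)
    x=cc*l[0]+ss*l[1]+.0095*ss; z=-ss*l[0]+cc*l[1]
    p=H+e.apply([x,-.09,z]);print(th,np.round(p,3),rel(p,toolR(YB),s)[0])
E
```

```text
t 22.4 p [0.469  0.0388 0.2513] R [-0.999  0.038 -0.001  0.038  0.999 -0.001  0.001 -0.001 -1.   ] F [0.6 0.1 1.1] w 0.0007 q [-0.66 -0.05  0.47  1.83  0.03  1.36  1.33]
t 22.45 p [0.467  0.0386 0.2493] R [-0.999  0.038  0.002  0.038  0.999 -0.001 -0.003 -0.001 -1.   ] F [ 0.5  0.5 -1. ] w 0.0007 q [-0.66 -0.06  0.47  1.83  0.03  1.36  1.33]
0.4 [0.465 0.036 0.252] [ 0.2  -0.25 -0.3 ]
0.35 [0.459 0.036 0.244] [ 0.8  -0.25  0.5 ]
0.3 [0.453 0.037 0.236] [ 1.36 -0.26  1.33]
0.25 [0.448 0.037 0.228] [ 1.89 -0.26  2.18]
0.2 [0.443 0.037 0.219] [ 2.37 -0.26  3.05]
0.15 [0.439 0.037 0.21 ] [ 2.8  -0.26  3.95]
0.1 [0.435 0.037 0.201] [ 3.19 -0.26  4.87]
0.05 [0.431 0.037 0.191] [ 3.54 -0.26  5.8 ]
0 [0.428 0.037 0.182] [ 3.84 -0.26  6.74]
```

View pics/s20.png

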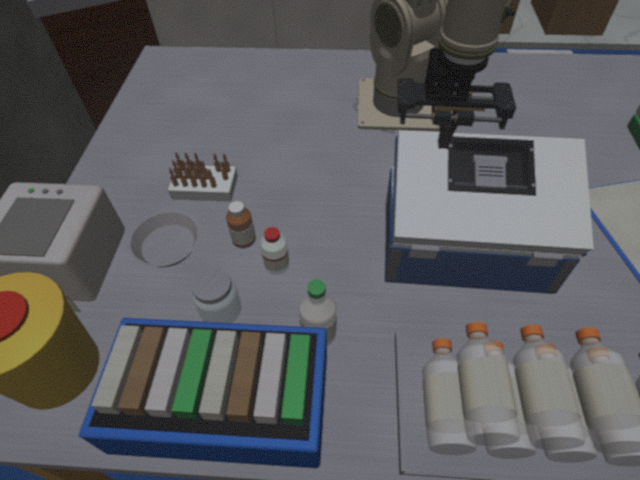

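Call:
play_rows(moves=[[[0.8,-0.2,0.5],[0,0,0],0],[[1.4,-0.2,1.3],[0,0,0],0],[[1.9,-0.2,2.2],[0,0,0],0],[[2.4,-0.2,3.0],[0,0,0],0],[[2.6,-0.2,3.5],[0,0,0],0],[[2.8,-0.2,4.0],[0,0,0],0],[[3.0,-0.2,4.4],[0,0,0],0],[[3.2,-0.2,4.9],[0,0,0],0]])

```text
time: 23.45
ee_pos: [0.4362, 0.0381, 0.2007]
eef_rot: [0.019, 1.0, -0.001, -0.001]
ft_force: [2.8, -1.7, 3.2]
width: 0.0006
```

Call:
play_rows(moves=[[[0.1,0,0.4],[0,0,0],0],[[0.2,0,0.8],[0,0,0],0],[[0.3,0,1.1],[0,0,0],0],[[0.4,0,1.4],[0,0,0],0]])

```text
time: 23.95
ee_pos: [0.4315, 0.0382, 0.1862]
eef_rot: [0.018, 1.0, -0.001, -0.001]
ft_force: [0.2, -0.3, 1.2]
width: 0.0003
```

```bash
python3 - <<'E'
from arc import *
s=st();c=camera("scene");cv2.imwrite("pics/s21.png",cv2.resize(c["frame"][60:300,340:640],None,fx=2.5,fy=2.5)[:,:,::-1])
s=st()
E
```

```text
t 23.95 p [0.4315 0.0382 0.1862] R [-0.999  0.037  0.003  0.037  0.999 -0.002 -0.003 -0.002 -1.   ] F [ 0.2 -0.3  1.2] w 0.0003 q [-0.67 -0.1   0.45  2.    0.05  1.23  1.3 ]
t 24.0 p [0.4311 0.0382 0.1858] R [-0.999  0.037  0.004  0.037  0.999 -0.002 -0.004 -0.002 -1.   ] F [-0.6 -0.3 -0.6] w 0.0003 q [-0.67 -0.1   0.45  2.01  0.05  1.23  1.3 ]
```

View pics/s21.png

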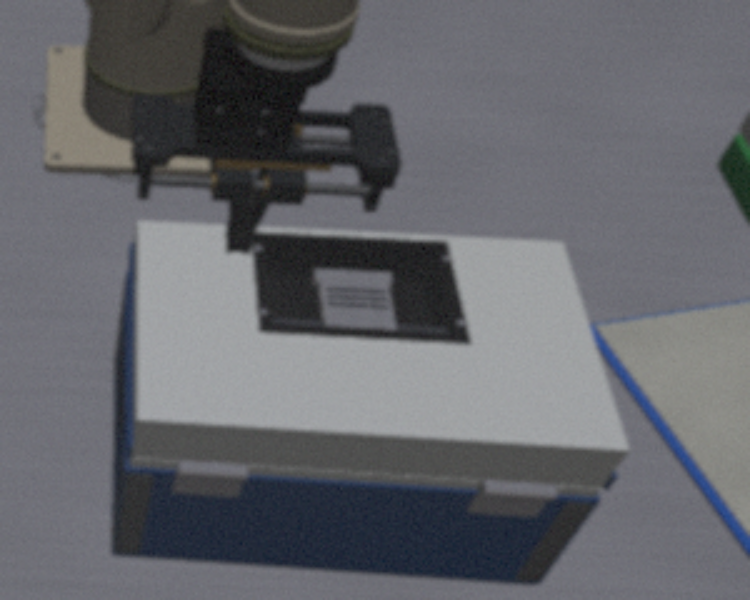

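Call:
play_rows(moves=[[[0,0,0.2],[0,0,0],0],[[0,0,0.4],[0,0,0],0],[[0,0,0.6],[0,0,0],0],[[0,0,0.6],[0,0,0],0]])

```text
time: 24.5
ee_pos: [0.4316, 0.0382, 0.1823]
eef_rot: [0.019, 1.0, -0.001, -0.001]
ft_force: [-10.4, -2.5, 22.2]
width: 0.0006
```

Call:
play_rows(moves=[[[0,0,0.2],[0,0,0],0],[[0,0,0.2],[0,0,0],0]])

```text
time: 24.75
ee_pos: [0.4317, 0.0383, 0.1821]
eef_rot: [0.019, 1.0, -0.0, -0.001]
ft_force: [-20.5, -3.9, 43.8]
width: 0.0007
```

Call:
play_rows(moves=[[[0,0,-0.5],[0,0,0],0],[[0,0,-2],[0,0,0],0],[[0,0,-6],[0,0,0],0],[[1,-5,-10],[0,0,0],0],[[2,-10,-13],[0,0,0],0],[[2,-15,-14],[0,0,0],0],[[2,-20,-14],[0,0,0],0],[[2,-20,-14],[0,0,0],0]])

```text
time: 25.75
ee_pos: [0.404, -0.1643, 0.3199]
eef_rot: [0.022, 1.0, -0.001, -0.001]
ft_force: [0.2, 1.0, -0.6]
width: 0.0006
```

```bash
python3 - <<'E'
from arc import *
s=st();c=camera("scene");t=camera("top")
cv2.imwrite("pics/s22.png",c["frame"][:,:,::-1]);cv2.imwrite("pics/t22.png",t["frame"][:,:,::-1])
for n,f,(y,x,h,w) in (("scene",c["frame"],(140,375,160,230)),("top",t["frame"],(190,110,130,200))):
    a=cv2.imread(f"pics/{n}0.png")[y:y+h,x:x+w];b=f[y:y+h,x:x+w][:,:,::-1]
    ga=cv2.cvtColor(a,6).astype(np.float32);gb=cv2.cvtColor(np.ascontiguousarray(b),6).astype(np.float32)
    d=cv2.absdiff(cv2.GaussianBlur(ga,(0,0),1),cv2.GaussianBlur(gb,(0,0),1))
    print(n,d.mean(),d.max(),(d>20).sum(),cv2.phaseCorrelate(ga,gb,cv2.createHanningWindow((w,h),cv2.CV_32F)))
    cv2.imwrite(f"pics/cmp_{n}.png",cv2.resize(np.hstack([a,b]),None,fx=1.7,fy=1.7))
E
```

```text
t 25.75 p [ 0.404  -0.1643  0.3199] R [-0.999  0.043  0.001  0.043  0.999 -0.002 -0.001 -0.002 -1.   ] F [ 0.2  1.  -0.6] w 0.0006 q [-0.53 -0.23  0.7   1.79  0.15  1.53  1.67]
scene 0.65949345 5.056404 0 ((0.01648138716404901, 0.044927260904358945), 1.0832975959777833)
top 2.183818 80.70555 511 ((-0.008900091341146776, 0.47989881781280985), 0.9595793920446325)
```

View pics/s22.png

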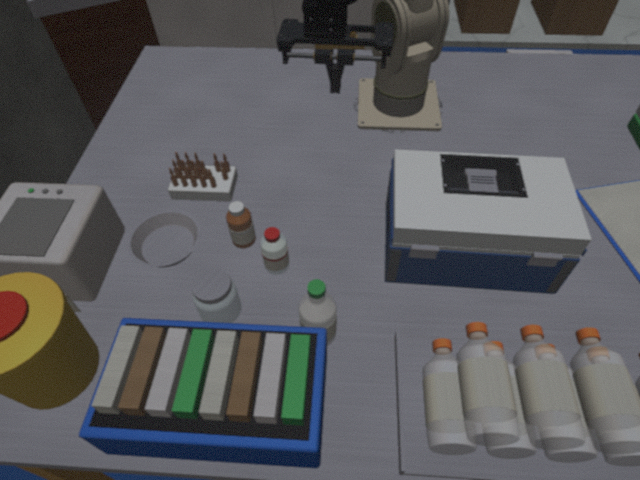

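View pics/t22.png

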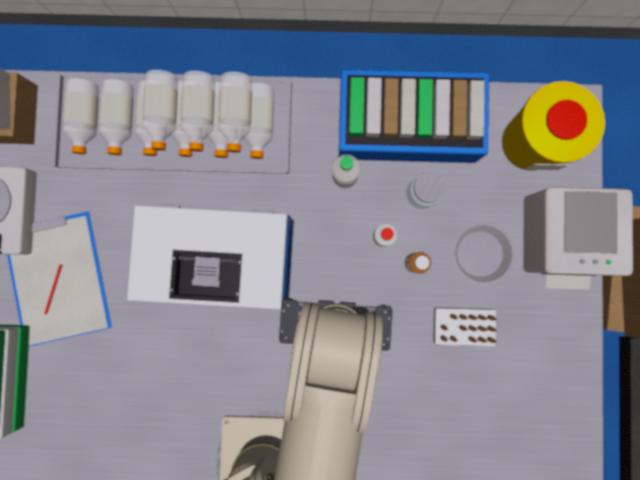

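View pics/cmp_scene.png

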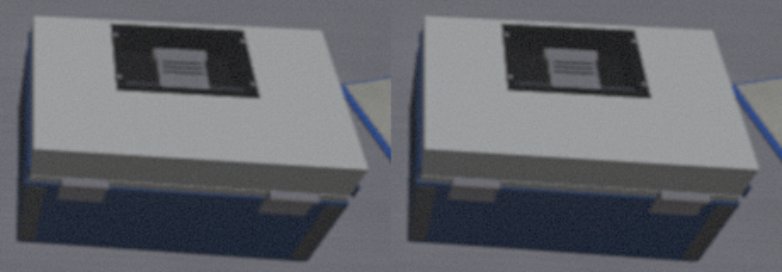

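```bash
python3 - <<'E'
from h import *
print(close_job()); st()
E
```

```text
the job is handed in; nothing more can be done
None
the job is handed in; nothing more can be done
```

The blue-capped bottle is standing in the yellow basket, the lid is shut and pressed home, and I handed the job in at about 26 s of the 72 s allowed.

**What I did**
- **Opening:** I gripped the paddle by both ends of its lip to trip the latch. I kept pulling until the lid was at about 1.0 rad, then let go. From there I pushed it up with closed fingers under its front edge, clear of the hook, to about 1.69 rad by the pictures. The friction stays held it there.
- **Bottle:** I lowered the bottle into the basket until I felt light contact (about 6 N change), then let go. The wrist picture afterwards showed it upright, near the middle of the basket, with the gripper clear.
- **Closing:** I pushed the lid down slowly from its outer face along its arc, easing off over the last part. I then pressed the front edge until it stopped solidly at 182 mm, the height given for the shut lid.

**Last checks**
- **Lid position:** the scene view of the box matches the starting picture to within 0.05 pixel, with the paddle flush. The same comparison in the top view shifted by 0.48 pixel, which I put down to the arm covering a corner of the box.
- **Bystanders:** by eye, the things on the bench look unmoved, and nothing fell. The carton was last seen in place before the lid came down.
- **Latch:** I did not test the catch by pulling. I judge it caught from the solid stop at 182 mm and the lid's matching position.
- **Force:** the final press with the fingertips reached about 44 N vertically at the wrist. That is over the 40 N limit for the arm and gripper body, but only the fingertips were touching the lid.

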